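# Open the bifold dust case and bring the watch movement to the cushion dish

### The job

Draw back the red spring sleeve on the dust case so that the cover springs ajar, and let the sleeve snap home again. Push the cover back by its front rail, keeping off the clear panels, until the two panels are folded flat against each other; then take the movement in its white ring out of the case and set it down level, without dropping it, in the middle of the dark cushion of the white dish in front on the left. Leave the cover folded back and the other things on the bench where they are.

Things in the scene. Friction and masses are not known exactly. Their poses are not given: they have to be found in the camera images.
- dust_case: Blue-grey case fixed to the bench, 250 (x) x 216 (y) x 55 mm, with a clear bifold cover. Origin: centre of its underside; x runs from the low front sill (facing the robot) to the back wall, y to its left. Side walls 55 mm high, clear width 182 mm; sill 28 mm high, x -125 to -119; inner floor 6 mm up. The catch sticks out of the left wall near the front, to y = 178.
- sleeve_mid (a point): Middle of the red spring sleeve (24 mm thick, 30 mm long), lying along the case's y, its axis 44 mm above the bench. Drawn along the case's +y it frees the cover: its steel nose stands behind the rail. Fixed parts: steel collar 21 mm thick 2 mm inward of the sleeve, 32 mm wide flange 8 mm inward, 19 mm thick brass collar 18 mm beyond its outer end.
- sleeve (a joint): Travel of the sleeve in m along the case's +y: 0 = home, 0.014 = fully drawn back. Spring return, about 4 N at home and 8 N fully back; it snaps home when let go. Its nose is clear of the rail above about 0.009.
- rail_front (a point): Centre of the front face (black rubber push pad, 90 x 14 mm) of the cover's aluminium front rail, which lies along the case's y: 172 mm long, 18 mm high (z 35 to 53 mm). It runs level along the case's +x. The front panel is hinged 25 mm behind this face: when folded, both panels stand upright there, up to z = 144 mm; the tool must lean back towards the case's front to clear them.
- cover_rail (a joint): Travel of the rail in m along the case's +x: 0 = shut, panels a shallow roof at 0.2 rad; 0.1955 = stop, both panels upright and flat together. The sleeve's nose holds it at about 0.002; once freed, a spring pusher on the sill (case y = -74 mm, top 52 mm above the bench) pops it to about 0.024. Then it stays where it is left; pushing takes 1 to 3 N.
- cover_panels: The two clear panels, each 100 mm long, 176 mm wide, 3 mm thick, with aluminium edge strips, hinged to each other (the ridge rises as the rail is pushed) and to the back of the case. Origin: on the fixed hinge axis, 104 mm behind the case's middle, 44 mm above the bench; -x runs up the rear panel to the ridge. Not to be pushed or leaned on.
- movement: Watch movement seated for good in a white plastic ring, 42 mm across; the ring is 12 mm high, with the movement 15 mm. It lies level on the case's inner floor under the cover. Origin: centre of its underside, z up. 60 to 130 g; grip it across the ring.
- dish: White round dish, 96 mm across, fixed to the bench on the robot's left, in front of the orange and brown instrument, with a flat dark rubber cushion on which the ring rests 16 mm above the bench. Origin: centre of its underside. (Another such dish far off at the back is not meant.)
- tweezers: Green tweezers lying flat, 124 x 12 x 8 mm along their x; origin: centre of the underside. Leave alone.
- die: Small turned brown-grey pressing die, 30 mm across, 18 mm high; origin: centre of its underside. Leave alone.
- driver: Small screwdriver with a blue handle lying flat, 85 x 8 x 8 mm along its x; origin: centre of its underside. Leave alone.
- lamp_front (a point): Middle of the lower front edge of the light bar, fixed to the case on two posts at its back corners: 201 mm above the bench, 52 mm behind the case's middle. The bar is 216 mm long (along the case's y), 32 mm deep and 16 mm thick and overhangs the place to which the rail is pushed: an upright tool would strike it there, one leaning back 22 to 45 degrees passes in front of it.
Not all that is in view belongs to the job. Leave any pink or purple look-alike of the dish alone.

How it is judged:
By the outcome, as a careful person would: the job done as asked, in the order asked, and still so for the second after the job is handed in, with the robot touching nothing.
It also fails if it takes over 64 s, if anything falls off the work surface, if the arm or the gripper's body presses on something with over 40 N, if the wrist force passes 120 N, or if a joint passes its speed limit or range.

### The arm

A 6-joint arm with a two-finger parallel gripper is mounted at the origin on the work surface; the furniture and walls round the work are solid. World frame = base frame: x ahead of the robot, y to its left, z up, the work surface at z = 0. Lengths are in m, angles in degrees, forces in N, time in s.
With the tool pointing down it reaches from about 0.4 to 0.825 m from the base axis. Payload 7 kg.
Tool frame: the origin (TCP) lies on the centre line of the jaws, within the pads' length; the fingertips stand r.nose_length ahead of it and the grasp point (between the pads) lies 2 mm behind it (r.nose_length is the distance from the TCP to the fingertips, in m); z points along the fingers, y is the direction in which the jaws open and shut (so a half turn about z gives the same grasp; the last joint's range is limited). The gripper opens to 88 mm and grips with 3 to 60 N. Pads are 19 mm wide; open, the fingers measure 130 mm over their backs; the gripper's body (78 mm by 193 mm) begins 47 mm behind the grasp point.
Start: joints at [-56.03, 20.546, 0.682, 0, -70.136, -16.507], TCP at [0.203, -0.644, 0.244] pointing down, gripper open.
Joint ranges: [-176.03, 176.03], [-82.01, 121.73], [-58.28, 71.71], [-173.87, 95.51], [-174.79, -0.11], [-173.66, 173.66]. Speed limits (degrees/s): [136.94, 136.94, 172.46, 180, 180, 180].

### API

Orientations are given as [roll, pitch, yaw] about the fixed x, y, z axes, in that order (R = Rz(yaw) Ry(pitch) Rx(roll)).
In Python, from plant import r gives the robot as it stands.
- The arm moves only by the tool apply_moves, never from a script. Its argument "targets" is a list of rows, each a list of 3 entries, a list of its own where there are three numbers: the shift along the tool's x, y, z scaled (see below), then the turn, a rotation vector about the tool's x, y, z scaled (see below), then the finger opening in mm, from 0 to 87.6. A call has 1 to 5 rows; each row shifts and turns the pose as measured when the row begins, along the tool's axes as they then stand; what a row does not reach is not made up. The controller multiplies each number of a shift by 0.04 m and each number of a turn by 8 degrees. A row lasts 1/10 s, in which the tool goes at most 50 mm and 8.59 degrees, less where a joint would pass 70% of its speed; a pose out of reach is approached as far as the arm can. A call with a number of a shift or a turn outside -1 to 1 is refused whole. A call with a gripper value outside its range is refused whole. The fingers move at their own pace and stop on an object; "squeeze" is the grip in N (left out, the last holds). Time passes only in rows, so rows that do not move let the fingers close. It gives the time, the measured TCP pose, the force and the opening at its end, in the units of the state.
- r.get_state(): the state, without advancing time (a new reading comes with each control period).
- r.capture(name): name is "side" or "top" or "wrist"; returns a dict with "img" (480x640x3 uint8, blue, green, red), "z_map" (480x640 float32, m along the optical axis (not along the pixel's ray), 0 where there is no reading), "fx", "fy", "cx", "cy" (pixels), "camera_from_world" (4x4, takes a point from world to camera coordinates); the wrist camera has in their place "mount" (4x4, takes a point from camera to tool coordinates, whose origin is the TCP and whose axes are the flange's). Camera axes: x right, y up, looking along -z (the intrinsics and any distortion apply to the point x, -y, -z); pixel columns grow to the right and rows downward; lengths in m; the calibration is good to about 2 mm. A picture is of the moment at which its call begins: read the wrist's pose just before it.
- r.close_job(): hands the job in, once; it reports no verdict.
The state is a dict: "time_s": time; "joints": joint angles; "qd": joint speeds; "joint_torque": joint torques, N m; "tcp_pos": TCP position; "eef_rot": TCP orientation; "contact_force": force on the tool from outside, world axes, zero at the start; "moment": the same for the moment, N m; "gripper_width": finger opening in m.
Only numpy, scipy, OpenCV 4.12 (cv2) and the standard library are available. Lean on these libraries where they do the work, as an engineer would, in place of code of your own. Each camera call takes 0.05 s, during which the arm holds its last target.

## Working session

There is one attempt and no reset: what is moved stays moved. The work goes in short steps, Python scripts to look and compute and a tool call to move; the robot and the scene stay as the last step left them, time stands still between calls to the robot, and variables do not carry over. Pictures are saved under pics/ and viewed, and the job is handed in when it is done.

Besides the shell and the picture viewer there is one more tool, called after "Emit:" as name(argument=value, ...), one argument or row to a line, values as JSON. apply_moves: Moves the arm, as the interface text tells. Its arguments: {"type":"object","properties":{"targets":{"type":"array","items":{"type":"array"}},"squeeze":{"type":"number"}},"required":["targets"]}

```bash
ls -la; mkdir -p pics
python3 - <<'E'
from plant import r
import cv2
print(r.get_state(), r.nose_length)
for n in ("side","top","wrist"):
    c=r.capture(n); cv2.imwrite(f"pics/{n}0.png",c["img"])
    print(n,c["fx"],c["fy"],c["cx"],c["cy"],[k for k in c]); print(c.get("camera_from_world",c.get("mount")))
E
```

```text
total 12
drwxr-xr-x  3 agent agent 4096 Dec  6 19:27 .
drwxr-xr-x 23 root  root  4096 Dec  6 19:27 ..
drwxr-xr-x  2 agent agent 4096 Dec  6 19:27 pics
{'time_s': 0.0, 'joints': array([-5.60282184e+01,  2.05930528e+01,  6.32261040e-01, -1.98909670e-02,
       -7.01363066e+01, -1.65068109e+01]), 'qd': array([ 0.01039408,  0.0126957 , -0.07387999, -0.03963935, -0.02764422,
        0.03701546]), 'joint_torque': array([ 4.92872332e-04, -5.82720244e+01,  2.93052399e+01,  6.99735001e+00,
        6.73428556e-03, -2.09383011e-04]), 'tcp_pos': array([ 0.20240989, -0.64343806,  0.24259364]), 'eef_rot': array([ 1.79901590e+02, -9.66327129e-03, -1.62541795e+02]), 'contact_force': array([-0.45044791, -0.26139229,  0.42400457]), 'moment': array([-0.02653474,  0.01863641, -0.01795015]), 'gripper_width': 0.0874002193635149} 0.017
side 557.3150959541897 557.3150959541897 314.9869653274926 234.7713880183937 ['img', 'z_map', 'fx', 'fy', 'cx', 'cy', 'camera_from_world']
[[ 0.67354937  0.73897342 -0.01579645 -0.29668248]
 [-0.5265414   0.49470406  0.69139138  0.13981724]
 [ 0.51873443 -0.45736874  0.72230771 -1.63995465]
 [ 0.          0.          0.          1.        ]]
top 590.3508559727901 590.3508559727901 316.81493195817654 243.18411312656826 ['img', 'z_map', 'fx', 'fy', 'cx', 'cy', 'camera_from_world']
[[-0.02658672 -0.99948851 -0.01777232  0.03273405]
 [ 0.99388434 -0.02833544  0.10672874 -0.490237  ]
 [-0.10717773 -0.01482606  0.99412933 -1.61122471]
 [ 0.          0.          0.          1.        ]]
wrist 372.9135083379166 372.9135083379166 317.7813244618778 246.2162613726225 ['img', 'z_map', 'fx', 'fy', 'cx', 'cy', 'mount']
[[ 1.55515190e-04  9.53847056e-01  3.00292805e-01  8.20753952e-02]
 [ 9.99999953e-01 -6.86360317e-05 -2.99863682e-04  1.92919936e-03]
 [-2.65413184e-04  3.00292838e-01 -9.53847022e-01 -1.40792264e-01]
 [ 0.00000000e+00  0.00000000e+00  0.00000000e+00  1.00000000e+00]]
```

View pics/side0.png

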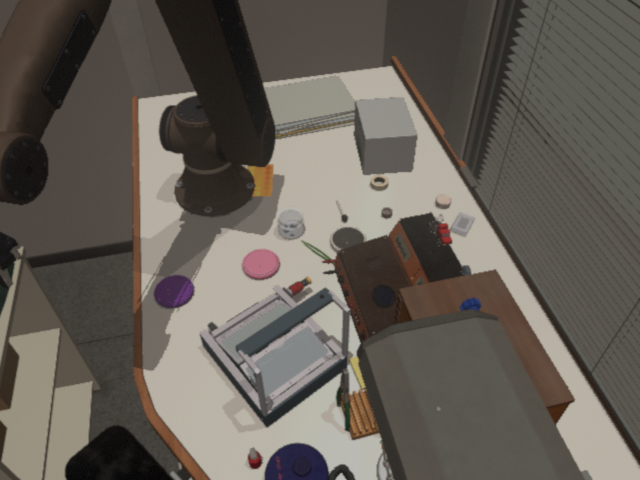

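View pics/top0.png

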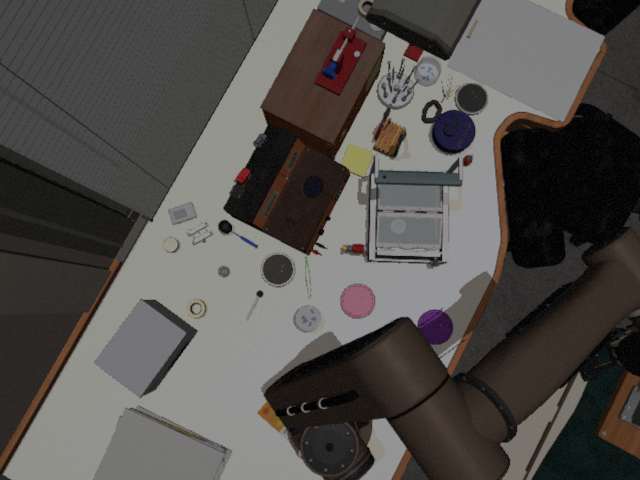

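View pics/wrist0.png

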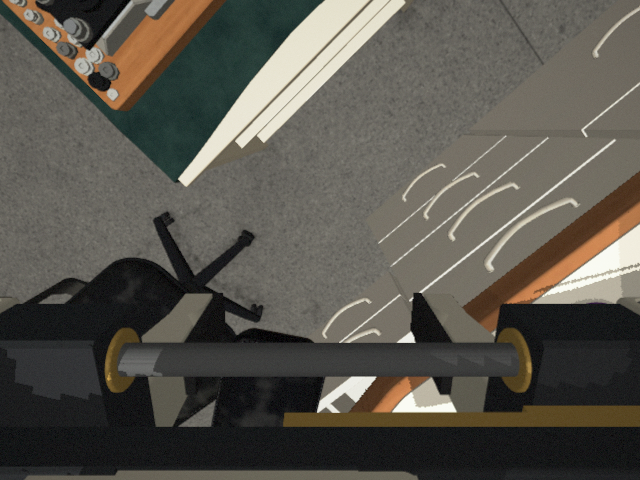

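Candidates in the top view:
- Dish: (277,269) is white with a dark cushion and stands in front of the instrument. (471,98) is the far one, (358,301) is pink, (434,326) is purple, and (307,319) is a parts cup.
- Sleeve: red at (355,249). Other red items are (244,175), (467,160) and (413,53).
- Movement: pale round at (397,226) under the cover. The rings at (197,309) and (223,271) are lookalikes.

I choose (277,269), (355,249) and (397,226), and will check them in a close crop.

```bash
cat > h.py <<'E'
import numpy as np, cv2
from scipy.spatial.transform import Rotation as R
from plant import r
def T_cw(c):
    if "camera_from_world" in c: return np.linalg.inv(c["camera_from_world"])
    s=c["st"]; T=np.eye(4); T[:3,:3]=R.from_euler("xyz",s["eef_rot"],degrees=True).as_matrix(); T[:3,3]=s["tcp_pos"]
    return T@c["mount"]
def cap(n):
    s=r.get_state(); c=r.capture(n); c["st"]=s; return c
def ray(c,u,v):
    T=T_cw(c); d=T[:3,:3]@np.array([(u-c["cx"])/c["fx"],-(v-c["cy"])/c["fy"],-1]); return T[:3,3],d
def dep(c,u,v):
    o,d=ray(c,u,v); return o+d*c["z_map"][int(round(v)),int(round(u))]
def atz(c,u,v,z):
    o,d=ray(c,u,v); return o+d*(z-o[2])/d[2]
def cloud(c):
    v,u=np.mgrid[:480,:640]; T=T_cw(c)
    d=np.stack([(u-c["cx"])/c["fx"],-(v-c["cy"])/c["fy"],-np.ones(u.shape)],-1)@T[:3,:3].T
    return T[:3,3]+d*c["z_map"][...,None]
def proj(c,p):
    q=np.linalg.inv(T_cw(c))@np.append(p,1); return np.array([c["cx"]+c["fx"]*q[0]/-q[2], c["cy"]-c["fy"]*q[1]/-q[2]])
def crop(c,x0,y0,x1,y1,s,name):
    cv2.imwrite("pics/"+name,cv2.resize(c["img"][y0:y1,x0:x1],None,fx=s,fy=s,interpolation=cv2.INTER_CUBIC))
E
python3 - <<'E'
from h import *
c=cap("top"); crop(c,250,140,480,300,3.4,"top1.png")
d=cap("side"); crop(d,190,180,390,430,2.4,"side1.png")
P=cloud(c); np.set_printoptions(precision=4,suppress=True)
for n,(u,v) in dict(dish=(277,269),sl=(355,249),mov=(397,226),w=(371,200),w2=(449,200),lamp=(420,177)).items(): print(n,dep(c,u,v))
np.save("/tmp/P.npy",P)
E
```

```text
dish [0.4231 0.1321 0.0153]
sl [ 0.4693 -0.0847  0.0526]
mov [ 0.5279 -0.2003  0.0615]
w [ 0.6026 -0.1329  0.0555]
w2 [ 0.6061 -0.3578 -0.0004]
lamp [ 0.6279 -0.2432  0.2155]
```

View pics/top1.png

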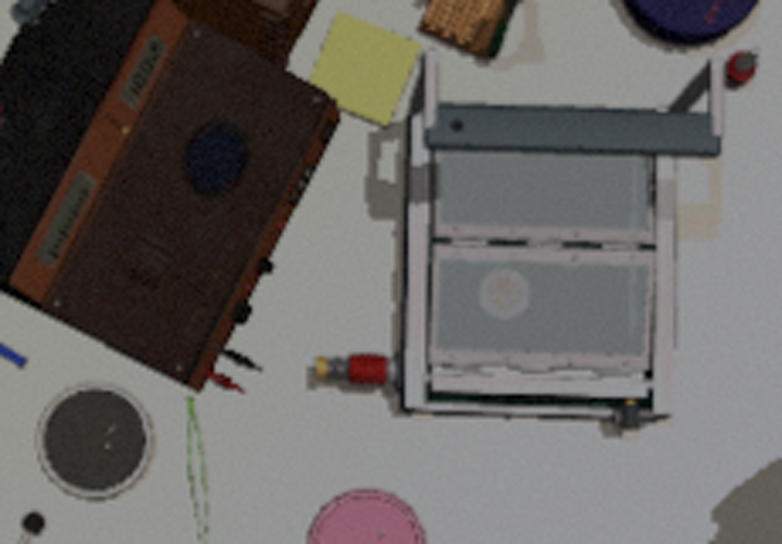

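View pics/side1.png

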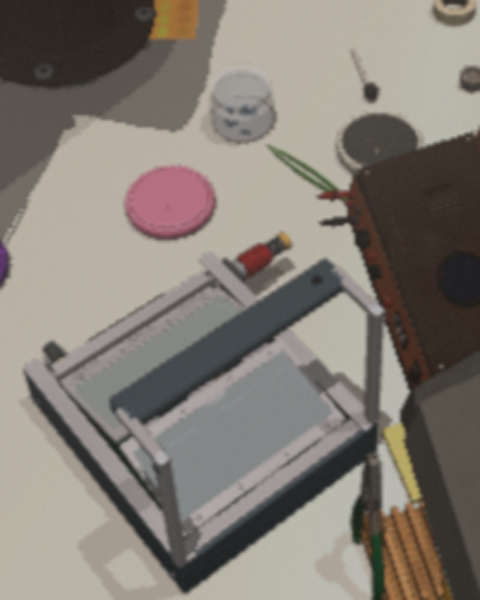

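The crop shows the red sleeve at about (358,248), the case with its panels and the movement under the front panel at about (398,226), and the dark-cushioned dish at (277,269). The spring pusher is at (434,262). Next I fit the case pose.

Run:
```python
from h import *
np.set_printoptions(precision=4,suppress=True)
c=cap("top");P=cloud(c); img=c["img"]; hsv=cv2.cvtColor(img,cv2.COLOR_BGR2HSV)
# red sleeve
m=((hsv[...,0]<8)|(hsv[...,0]>172))&(hsv[...,1]>140); m[:, :330]=0; m[:,380:]=0; m[:235]=0;m[262:]=0
v,u=np.nonzero(m); q=P[m]; print("sleeve px",u.min(),u.max(),v.min(),v.max(),u.mean(),v.mean(), np.percentile(q,[2,50,98],axis=0))
print(" at z=.053",atz(c,u.min()-.5,v.mean(),.05),atz(c,u.max()+.5,v.mean(),.05))
# walls
z=P[...,2];x=P[...,0];y=P[...,1]
for lo,hi in((-.16,-.10),(-.36,-.30)):
    s=(abs(z-.055)<.006)&(y>lo)&(y<hi)&(x>.45)&(x<.72)
    for xs in np.arange(.46,.72,.02):
        k=s&(abs(x-xs)<.01)
        if k.sum()>3: print("%.2f n%d y %.4f..%.4f"%(xs,k.sum(),y[k].min(),y[k].max()))
# lamp top
s=(abs(z-.217)<.012)&(x>.55)&(x<.75)&(y>-.42)&(y<-.05); rc=cv2.minAreaRect(P[s][:,:2].astype(np.float32)); print("lamp",rc,cv2.boxPoints(rc))
# front edge of case
```

```text
sleeve px 353 362 245 252 357.60526315789474 248.31578947368422 [[ 0.4608 -0.1038  0.0458]
 [ 0.4711 -0.0927  0.0553]
 [ 0.4803 -0.079   0.0621]]
 at z=.053 [ 0.4716 -0.0781  0.05  ] [ 0.4708 -0.1053  0.05  ]
0.46 n107 y -0.1599..-0.1005
0.48 n105 y -0.1588..-0.1009
0.50 n82 y -0.1596..-0.1235
0.52 n64 y -0.1594..-0.1238
0.54 n45 y -0.1577..-0.1249
0.56 n48 y -0.1425..-0.1256
0.58 n42 y -0.1434..-0.1269
0.60 n46 y -0.1599..-0.1275
0.62 n54 y -0.1587..-0.1284
0.64 n61 y -0.1597..-0.1312
0.66 n24 y -0.1410..-0.1319
0.68 n11 y -0.1413..-0.1326
0.46 n59 y -0.3346..-0.3011
0.48 n73 y -0.3352..-0.3004
0.50 n75 y -0.3369..-0.3005
0.52 n66 y -0.3373..-0.3002
0.54 n47 y -0.3386..-0.3069
0.56 n37 y -0.3395..-0.3242
0.58 n38 y -0.3436..-0.3087
0.60 n57 y -0.3447..-0.3017
0.62 n94 y -0.3455..-0.3000
0.64 n38 y -0.3461..-0.3010
0.68 n10 y -0.3401..-0.3043
lamp ((0.6448085308074951, -0.2392215132713318), (0.21946249902248383, 0.07411037385463715), 87.18413543701172) [[ 0.6024 -0.347 ]
 [ 0.6764 -0.3506]
 [ 0.6872 -0.1314]
 [ 0.6132 -0.1278]]
```

Run:
```python
from h import *
np.set_printoptions(precision=4,suppress=True)
c=cap("top");P=cloud(c); img=c["img"]
g=cv2.cvtColor(img,cv2.COLOR_BGR2GRAY)
# dish circle : cushion dark
x=P[...,0];y=P[...,1]
m=((g<85)&(np.hypot(x-.423,y-.132)<.055)).astype(np.uint8)
n,l,st,ce=cv2.connectedComponentsWithStats(m); i=1+st[1:,4].argmax(); ct=cv2.findContours((l==i).astype(np.uint8),0,1)[0][0]
e=cv2.fitEllipse(ct); print("cushion",e,atz(c,*e[0],.016), np.median(P[l==i][:,2]))
# movement
cr=img[205:245,380:420]; 
cv2.imwrite("pics/mov.png",cv2.resize(cr,None,fx=14,fy=14,interpolation=cv2.INTER_CUBIC))
for z in (.018,):print(atz(c,397.5,226,z))
```

```text
cushion ((277.39959716796875, 268.9056396484375), (28.435815811157227, 29.026758193969727), 69.04855346679688) [0.4233 0.1309 0.016 ] 0.01753092358674313
[ 0.5337 -0.207   0.018 ]
```

View pics/mov.png

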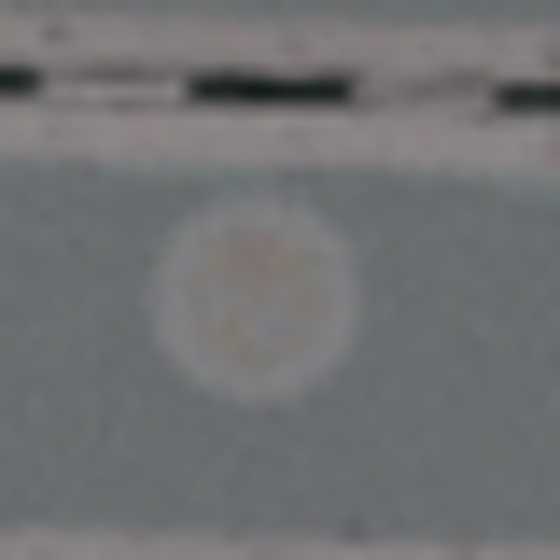

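```bash
cat >> h.py <<'E'
def pose():
    s=r.get_state(); return np.array(s["tcp_pos"]),R.from_euler("xyz",s["eef_rot"],degrees=True),s
def plan(tp,trpy,g,nmin=1,step=.04,ang=7.5,first=5):
    p,q,s=pose(); qt=R.from_euler("xyz",trpy,degrees=True); tp=np.array(tp,float)
    rv=(q.inv()*qt).as_rotvec(degrees=True)
    n=max(nmin,int(np.ceil(np.linalg.norm(tp-p)/step)),int(np.ceil(np.linalg.norm(rv)/ang)))
    out=[]
    for i in range(min(n,first)):
        qi=q*R.from_rotvec(rv*i/n,degrees=True)
        d=qi.inv().apply((tp-p)/n)/.04
        out.append([[float(round(a,2)) for a in d],[float(round(a,2)) for a in rv/n/8],g])
    print("t",round(s["time_s"],2),"pos",p.round(4),"rpy",np.round(s["eef_rot"],1),"F",np.round(s["contact_force"],1),"w",round(s["gripper_width"],4),"rows left",n); print(out)
E
python3 - <<'E'
from h import *
plan([.47,-.09,.25],[180,0,-93],87)
c=cap("top");P=cloud(c)
x=P[...,0];y=P[...,1];z=P[...,2]
for xs in np.arange(.40,.66,.03):
    k=(abs(x-xs)<.015)&(y>-.1)&(y<.15)&(z>.03)
    for ys in np.arange(-.1,.15,.03):
        kk=k&(abs(y-ys)<.015)
        if kk.sum()>4: print("x%.2f y%.2f zmax %.3f med %.3f n%d"%(xs,ys,np.percentile(z[kk],97),np.median(z[kk]),kk.sum()))
E
```

```text
t 0.35 pos [ 0.2025 -0.6438  0.2433] rpy [ 180.    -0.  -162.5] F [ 0.7 -0.6  0.5] w 0.0876 rows left 16
[[[-0.66, 0.7, -0.01], [0.0, 0.0, -0.54], 87], [[-0.71, 0.65, -0.01], [0.0, 0.0, -0.54], 87], [[-0.76, 0.59, -0.01], [0.0, 0.0, -0.54], 87], [[-0.8, 0.53, -0.01], [0.0, 0.0, -0.54], 87], [[-0.84, 0.47, -0.01], [0.0, 0.0, -0.54], 87]]
x0.46 y-0.10 zmax 0.059 med 0.056 n30
x0.46 y-0.07 zmax 0.059 med 0.050 n44
x0.46 y-0.04 zmax 0.061 med 0.051 n9
x0.46 y0.02 zmax 0.054 med 0.048 n32
x0.46 y0.05 zmax 0.065 med 0.051 n47
x0.46 y0.08 zmax 0.067 med 0.063 n7
x0.49 y-0.10 zmax 0.058 med 0.053 n15
x0.49 y-0.07 zmax 0.055 med 0.051 n28
x0.49 y-0.01 zmax 0.038 med 0.035 n9
x0.49 y0.02 zmax 0.060 med 0.040 n50
x0.49 y0.05 zmax 0.068 med 0.060 n127
x0.49 y0.08 zmax 0.073 med 0.066 n116
x0.49 y0.11 zmax 0.080 med 0.071 n54
x0.52 y-0.01 zmax 0.052 med 0.040 n9
x0.52 y0.02 zmax 0.064 med 0.052 n106
x0.52 y0.05 zmax 0.071 med 0.063 n124
x0.52 y0.08 zmax 0.076 med 0.069 n120
x0.52 y0.11 zmax 0.082 med 0.073 n128
x0.52 y0.14 zmax 0.085 med 0.078 n97
x0.55 y-0.01 zmax 0.061 med 0.043 n54
x0.55 y0.02
[... 278 characters left out ...]
ed 0.063 n123
x0.58 y0.05 zmax 0.076 med 0.069 n119
x0.58 y0.08 zmax 0.081 med 0.074 n122
x0.58 y0.11 zmax 0.086 med 0.079 n121
x0.58 y0.14 zmax 0.121 med 0.089 n125
x0.61 y-0.04 zmax 0.061 med 0.046 n48
x0.61 y-0.01 zmax 0.068 med 0.061 n120
x0.61 y0.02 zmax 0.075 med 0.067 n120
x0.61 y0.05 zmax 0.078 med 0.072 n123
x0.61 y0.08 zmax 0.084 med 0.077 n122
x0.61 y0.11 zmax 0.100 med 0.082 n135
x0.61 y0.14 zmax 0.133 med 0.118 n128
x0.64 y-0.04 zmax 0.068 med 0.058 n108
x0.64 y-0.01 zmax 0.075 med 0.064 n122
x0.64 y0.02 zmax 0.077 med 0.070 n119
x0.64 y0.05 zmax 0.083 med 0.075 n119
x0.64 y0.08 zmax 0.087 med 0.079 n128
x0.64 y0.11 zmax 0.126 med 0.096 n149
x0.64 y0.14 zmax 0.138 med 0.130 n118
```

Emit:
apply_moves(
  targets=[
    [[-0.66,0.7,0],[0,0,-0.55],87],
    [[-0.71,0.65,0],[0,0,-0.55],87],
    [[-0.76,0.59,0],[0,0,-0.55],87],
    [[-0.8,0.53,0],[0,0,-0.55],87],
    [[-0.84,0.47,0],[0,0,-0.55],87],
  ],
)

```text
time_s: 0.9
tcp_pos: [0.2857, -0.4684, 0.2411]
eef_rot: [179.9, -0.0, -140.2]
contact_force: [0.9, -0.4, 1.1]
gripper_width: 0.0868
```

Run:
```python
from h import *
plan([.47,-.09,.25],[180,0,-93],87)
```

```text
t 0.9 pos [ 0.2857 -0.4684  0.2411] rpy [ 179.9   -0.  -140.2] F [ 0.9 -0.4  1.1] w 0.0868 rows left 11
[[[-0.87, 0.39, -0.02], [0.0, 0.0, -0.54], 87], [[-0.9, 0.33, -0.02], [0.0, 0.0, -0.54], 87], [[-0.92, 0.26, -0.02], [0.0, 0.0, -0.54], 87], [[-0.94, 0.19, -0.02], [0.0, 0.0, -0.54], 87], [[-0.95, 0.12, -0.02], [0.0, 0.0, -0.54], 87]]
```

Emit:
apply_moves(
  targets=[
    [[-0.87,0.39,-0.02],[0,0,-0.55],87],
    [[-0.9,0.33,-0.02],[0,0,-0.55],87],
    [[-0.92,0.26,-0.02],[0,0,-0.55],87],
    [[-0.94,0.19,-0.02],[0,0,-0.55],87],
    [[-0.95,0.12,-0.02],[0,0,-0.55],87],
  ],
)

```text
time_s: 1.4
tcp_pos: [0.3693, -0.2881, 0.2464]
eef_rot: [-180.0, 0.0, -117.3]
contact_force: [0.8, -0.6, 0.6]
gripper_width: 0.087
```

Run:
```python
from h import *
plan([.47,-.09,.22],[180,0,-93],87)
```

```text
t 1.4 pos [ 0.3693 -0.2881  0.2464] rpy [-180.     0.  -117.3] F [ 0.8 -0.6  0.6] w 0.087 rows left 6
[[[-0.93, 0.01, 0.11], [-0.0, 0.0, -0.51], 87], [[-0.92, -0.06, 0.11], [-0.0, 0.0, -0.51], 87], [[-0.92, -0.13, 0.11], [-0.0, 0.0, -0.51], 87], [[-0.91, -0.19, 0.11], [-0.0, 0.0, -0.51], 87], [[-0.89, -0.25, 0.11], [-0.0, 0.0, -0.51], 87]]
```

Emit:
apply_moves(
  targets=[
    [[-0.93,0,0.11],[0,0,-0.55],87],
    [[-0.92,-0.06,0.11],[0,0,-0.55],87],
    [[-0.92,-0.13,0.11],[0,0,-0.55],87],
    [[-0.91,-0.2,0.11],[0,0,-0.55],87],
    [[-0.89,-0.25,0.11],[0,0,-0.55],87],
  ],
)

```text
time_s: 1.9
tcp_pos: [0.4536, -0.1139, 0.2269]
eef_rot: [-179.5, 0.0, -94.3]
contact_force: [0.4, -0.5, -0.1]
gripper_width: 0.087
```

Run:
```python
from h import *
plan([.47,-.09,.22],[180,0,-93],87)
c=cap("wrist"); cv2.imwrite("pics/w1.png",c["img"]); print(r.get_state()["qd"].round(1))
```

```text
t 1.9 pos [ 0.4536 -0.1139  0.2269] rpy [-179.5    0.   -94.3] F [ 0.4 -0.5 -0.1] w 0.087 rows left 1
[[[-0.62, -0.36, 0.18], [-0.06, 0.0, -0.16], 87]]
[-4.2 -0.1 -0.   0.6 -1.3 -0.2]
```

View pics/w1.png

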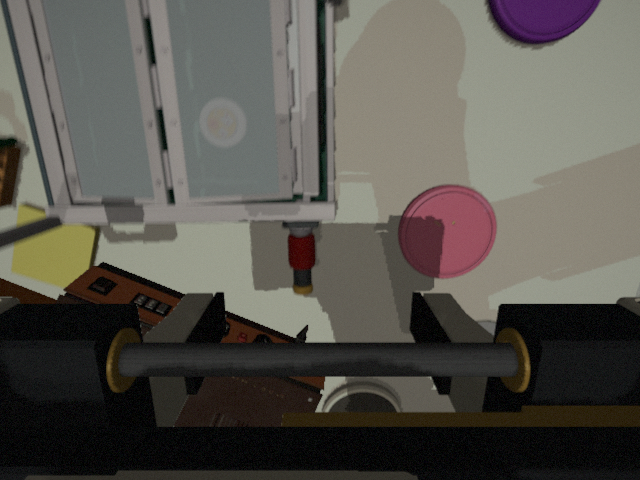

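Run:
```python
from h import *
np.set_printoptions(precision=4,suppress=True)
c=cap("wrist"); print(c["st"]["tcp_pos"],c["st"]["eef_rot"]); crop(c,0,140,400,320,2,"w2.png")
hsv=cv2.cvtColor(c["img"],cv2.COLOR_BGR2HSV)
m=((hsv[...,0]<6)|(hsv[...,0]>174))&(hsv[...,1]>150)&(hsv[...,2]>50); m[:225]=0;m[275:]=0;m[:,:280]=0;m[:,325:]=0
v,u=np.nonzero(m); print(u.min(),u.max(),v.min(),v.max())
for a,b in((u.mean(),v.mean()),(u.mean(),v.min()-.5),(u.mean(),v.max()+.5),(u.min()-.5,v.mean()),(u.max()+.5,v.mean())):
    print(atz(c,a,b,.050), dep(c,min(a,639),b))
# wall front-left corner & others at z=.055
for n,(a,b) in dict(fl=(335,220),bl=(50,222)).items(): print(n,atz(c,a,b,.055),dep(c,a,b))
print("mov",atz(c,222.5,122,.02))
```

```text
[ 0.4556 -0.1107  0.2263] [-179.5109    0.0525  -93.91  ]
291 315 232 264
[ 0.471  -0.0902  0.05  ] [ 0.4705 -0.0921  0.0559]
[ 0.4698 -0.1052  0.05  ] [ 0.4696 -0.1058  0.0522]
[ 0.4723 -0.0743  0.05  ] [ 0.4719 -0.0761  0.0549]
[ 0.4818 -0.0909  0.05  ] [ 0.4821 -0.09    0.0472]
[ 0.4595 -0.0895  0.05  ] [ 0.4597 -0.0878  0.0448]
fl [ 0.4409 -0.1149  0.055 ] [ 0.4397 -0.1017  0.0004]
bl [ 0.6871 -0.1293  0.055 ] [ 0.6765 -0.132   0.0687]
mov [ 0.5346 -0.2018  0.02  ]
```

View pics/w2.png

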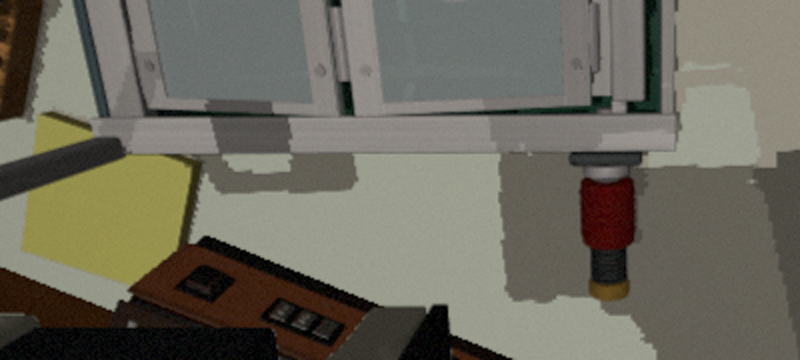

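Run:
```python
from h import *
plan([.4708,-.0905,.09],[180,0,-93.2],60,nmin=5)
```

```text
t 2.0 pos [ 0.4546 -0.1124  0.2265] rpy [-179.6    0.   -94.1] F [-0.4 -0.  -0.6] w 0.0873 rows left 5
[[[-0.11, -0.07, 0.68], [-0.01, 0.0, -0.02], 60], [[-0.11, -0.07, 0.68], [-0.01, 0.0, -0.02], 60], [[-0.11, -0.07, 0.68], [-0.01, 0.0, -0.02], 60], [[-0.11, -0.07, 0.68], [-0.01, 0.0, -0.02], 60], [[-0.11, -0.07, 0.68], [-0.01, 0.0, -0.02], 60]]
```

Emit:
apply_moves(
  targets=[
    [[-0.2,-0.12,0.6],[-0.01,0,-0.02],60],
    [[-0.2,-0.12,0.7],[-0.01,0,-0.02],60],
    [[-0.11,-0.07,0.8],[-0.01,0,-0.02],60],
    [[-0.05,-0.04,0.8],[-0.01,0,-0.02],60],
    [[0,0,0.5],[0,0,-0.02],60],
  ],
)

```text
time_s: 2.5
tcp_pos: [0.4753, -0.0894, 0.0913]
eef_rot: [-179.2, 0.1, -93.2]
contact_force: [-0.8, 0.0, -0.7]
gripper_width: 0.0606
```

Run:
```python
from h import *
plan([.4708,-.0905,.042],[180,0,-93.2],60,nmin=3)
```

```text
t 2.5 pos [ 0.4753 -0.0894  0.0913] rpy [-1.792e+02  1.000e-01 -9.320e+01] F [-0.8  0.  -0.7] w 0.0606 rows left 3
[[[0.01, 0.04, 0.41], [-0.03, 0.01, 0.0], 60], [[0.01, 0.04, 0.41], [-0.03, 0.01, 0.0], 60], [[0.01, 0.04, 0.41], [-0.03, 0.01, 0.0], 60]]
```

Emit:
apply_moves(
  targets=[
    [[0.01,0.05,0.4],[-0.05,0.01,0],60],
    [[0.01,0.05,0.4],[-0.05,0.01,0],60],
    [[0.01,0.02,0.3],[-0.03,0,0],60],
    [[0,0,0.1],[0,0,0],60],
  ],
)

```text
time_s: 2.9
tcp_pos: [0.469, -0.0919, 0.0395]
eef_rot: [179.5, -0.1, -93.3]
contact_force: [-0.2, -0.4, 0.2]
gripper_width: 0.06
```

Run:
```python
from h import *
plan([.4708,-.0905,.042],[180,0,-93.2],40,nmin=1)
c=cap("wrist"); crop(c,150,120,450,400,2.4,"w3.png")
```

```text
t 2.9 pos [ 0.469  -0.0919  0.0395] rpy [ 1.795e+02 -1.000e-01 -9.330e+01] F [-0.2 -0.4  0.2] w 0.06 rows left 1
[[[-0.04, -0.04, -0.06], [0.06, -0.01, -0.01], 40]]
```

View pics/w3.png

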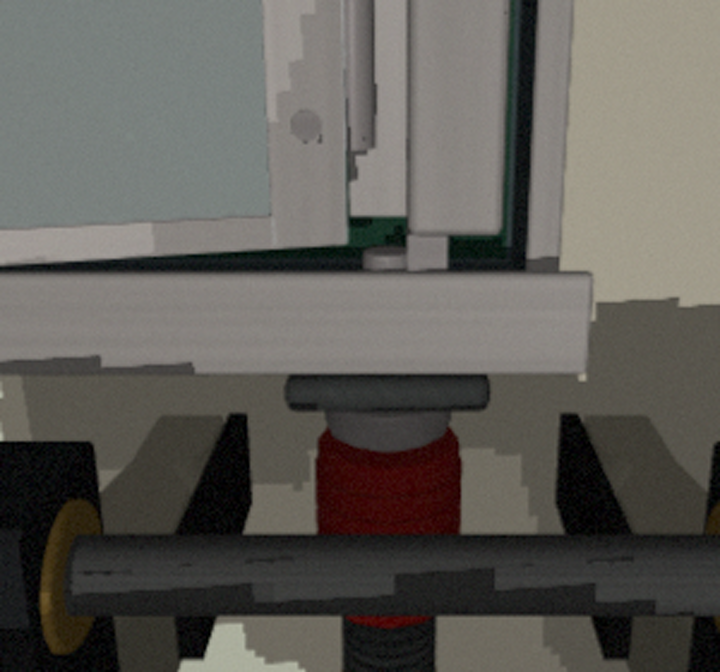

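Emit:
apply_moves(
  targets=[
    [[-0.05,-0.03,-0.05],[0.05,0,0],30],
    [[0,0,0],[0,0,0],20],
    [[0,0,0],[0,0,0],15],
    [[0,0,0],[0,0,0],15],
  ],
  squeeze=35,
)

```text
time_s: 3.35
tcp_pos: [0.4721, -0.0897, 0.0438]
eef_rot: [-179.8, -0.1, -93.3]
contact_force: [-0.9, 0.5, -0.5]
gripper_width: 0.0336
```

Run:
```python
from h import *
plan([.4708,-.0905,.042],[180,0,-93.2],40,nmin=1)
c=cap("wrist"); crop(c,150,120,450,400,2.4,"w4.png")
```

```text
t 3.35 pos [ 0.4721 -0.0897  0.0438] rpy [-1.798e+02 -1.000e-01 -9.330e+01] F [-0.9  0.5 -0.5] w 0.0336 rows left 1
[[[0.02, 0.03, 0.05], [-0.02, -0.01, -0.01], 40]]
```

View pics/w4.png

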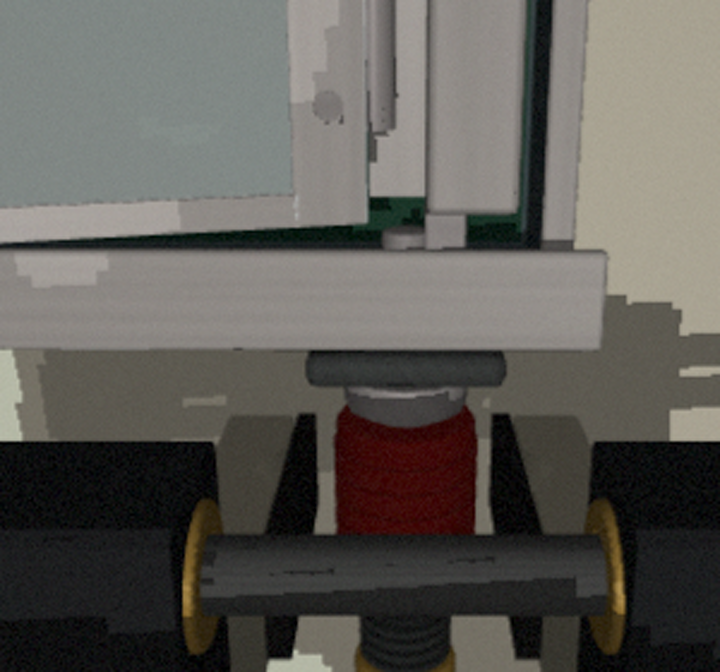

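Still closing. The jaws straddle the red sleeve, centred at about crop x=405. I continue closing.

Emit:
apply_moves(
  targets=[
    [[0,0,0.04],[0,0,0],15],
    [[0,0,0],[0,0,0],15],
    [[0,0,0],[0,0,0],15],
  ],
)

```text
time_s: 3.7
tcp_pos: [0.4718, -0.0896, 0.0432]
eef_rot: [-179.8, -0.0, -93.3]
contact_force: [1.4, -1.1, -3.6]
gripper_width: 0.0231
```

Emit:
apply_moves(
  targets=[
    [[-0.12,0,0],[0,0,0],15],
    [[-0.12,0,0],[0,0,0],15],
    [[-0.1,0,0],[0,0,0],15],
  ],
)

```text
time_s: 4.0
tcp_pos: [0.4725, -0.078, 0.0431]
eef_rot: [-179.8, -0.2, -93.3]
contact_force: [1.8, -7.9, -0.0]
gripper_width: 0.023
```

Run:
```python
from h import *
plan([.4708,-.0905,.042],[180,0,-93.2],40,nmin=1)
c=cap("wrist"); crop(c,150,120,450,400,2.4,"w5.png")
```

```text
t 4.0 pos [ 0.4725 -0.078   0.0431] rpy [-179.8   -0.2  -93.3] F [ 1.8 -7.9 -0. ] w 0.023 rows left 1
[[[0.31, 0.02, 0.03], [-0.02, -0.03, -0.01], 40]]
```

View pics/w5.png

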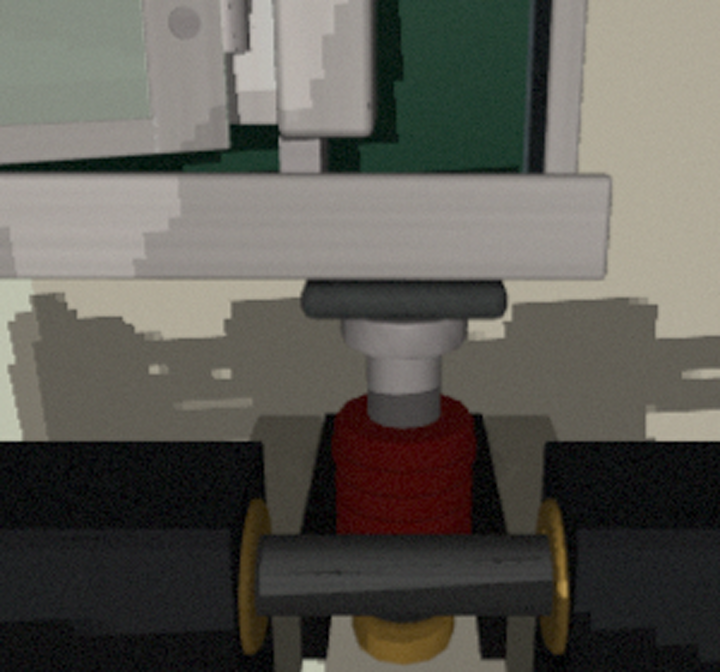

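The sleeve is drawn back and the rail has popped clear of the nose. Now I release it.

Emit:
apply_moves(
  targets=[
    [[0,0,0],[0,0,0],60],
    [[0,0,0],[0,0,0],60],
    [[0,0,0],[0,0,0],60],
    [[0,0,-0.5],[0,0,0],60],
    [[0,0,-0.9],[0,0,0],60],
  ],
)

```text
time_s: 4.55
tcp_pos: [0.4692, -0.0779, 0.0959]
eef_rot: [179.6, -0.3, -93.3]
contact_force: [1.1, 0.0, -0.4]
gripper_width: 0.056
```

Run:
```python
from h import *
c=cap("wrist"); crop(c,0,0,640,480,1.2,"w6.png")
np.set_printoptions(precision=4,suppress=True)
P=cloud(c); print(c["st"]["tcp_pos"],c["st"]["eef_rot"])
```

```text
[ 0.4692 -0.0779  0.0959] [179.6118  -0.3354 -93.3383]
```

View pics/w6.png

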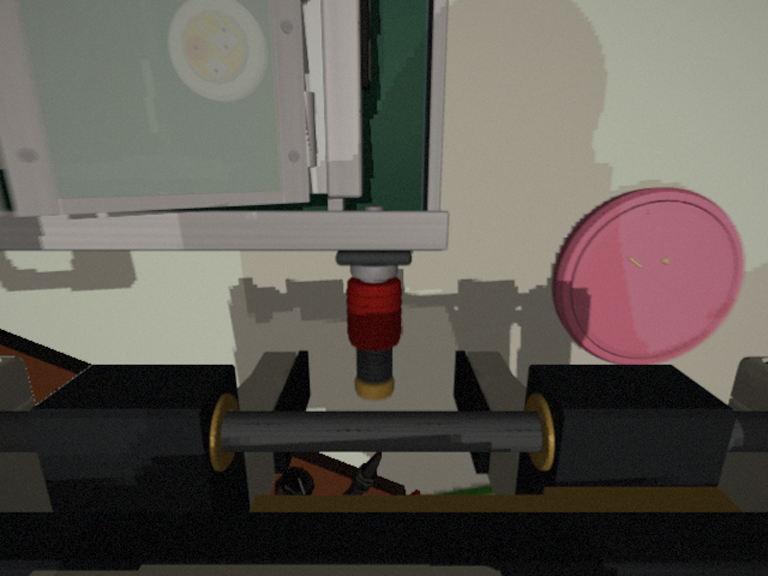

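```bash
cat >> h.py <<'E'
YAW=-3.2; C0=np.array([.5585,-.2335,0])
RC=R.from_euler("z",YAW,degrees=True)
def cw(p): return C0+RC.apply(np.array(p,float))
def wc(p): return RC.inv().apply(np.asarray(p)-C0)
def lean(th):
    s,c=np.sin(np.radians(th)),np.cos(np.radians(th))
    M=np.array([[-c,0,s],[0,1,0],[-s,0,-c]]); return (RC*R.from_matrix(M)).as_euler("xyz",degrees=True)
E
python3 - <<'E'
from h import *
np.set_printoptions(precision=4,suppress=True)
c=cap("wrist")
for n,(u,v,z) in dict(corner=(372.5,207,.055),corner_in=(372.5,176,.055),railL=(301,162,.053),wall2=(0,207.5,.055)).items():
    p=atz(c,u,v,z); print(n,p,wc(p),wc(dep(c,u,v)))
print(cw([-.16,0,.15]),lean(33), "now case",wc(c["st"]["tcp_pos"]))
plan([.40,-.15,.2],[180,0,177],0,nmin=1)
plan(cw([-.16,0,.15]),lean(33),0,nmin=1,ang=8)
E
```

```text
corner [ 0.4414 -0.1178  0.055 ] [-0.1234  0.109   0.055 ] [-0.1314  0.1199 -0.0001]
corner_in [ 0.4412 -0.1335  0.055 ] [-0.1227  0.0933  0.055 ] [-0.1229  0.0935  0.0533]
railL [ 0.4765 -0.1422  0.053 ] [-0.087   0.0866  0.053 ] [-0.0869  0.0867  0.0514]
wall2 [ 0.6325 -0.1282  0.055 ] [0.068  0.1093 0.055 ] [ 0.1158  0.1202 -0.0001]
[ 0.3987 -0.2246  0.15  ] [180.   33.  176.8] now case [-0.0942  0.1509  0.1023]
t 4.65 pos [ 0.4735 -0.0773  0.1008] rpy [-179.8   -0.2  -93.3] F [0.6 0.3 0.3] w 0.0593 rows left 12
[[[0.16, 0.14, -0.21], [-0.0, 0.0, 0.93], 0], [[0.18, 0.12, -0.21], [-0.0, 0.0, 0.93], 0], [[0.19, 0.1, -0.21], [-0.0, 0.0, 0.93], 0], [[0.2, 0.07, -0.21], [-0.0, 0.0, 0.93], 0], [[0.21, 0.04, -0.21], [-0.0, 0.0, 0.93], 0]]
t 4.65 pos [ 0.4735 -0.0773  0.1008] rpy [-179.8   -0.2  -93.3] F [0.6 0.3 0.3] w 0.0593 rows left 12
[[[0.32, 0.14, -0.1], [0.27, -0.27, 0.91], 0], [[0.33, 0.09, -0.12], [0.27, -0.27, 0.91], 0], [[0.33, 0.05, -0.13], [0.27, -0.27, 0.91], 0], [[0.33, -0.0, -0.15], [0.27, -0.27, 0.91], 0], [[0.32, -0.05, -0.16], [0.27, -0.27, 0.91], 0]]
```

Emit:
apply_moves(
  targets=[
    [[0.1,0.1,-0.7],[0,0,0.5],0],
    [[0.2,0.12,-0.7],[0,0,0.95],0],
    [[0.25,0.1,-0.5],[0.2,-0.2,0.95],0],
    [[0.32,0.05,-0.2],[0.27,-0.27,0.91],0],
    [[0.33,0,-0.15],[0.27,-0.27,0.91],0],
  ],
)

```text
time_s: 5.15
tcp_pos: [0.4436, -0.1187, 0.1919]
eef_rot: [-174.8, 7.1, -127.7]
contact_force: [-0.2, -0.6, 0.7]
gripper_width: 0.0257
```

Run:
```python
from h import *
plan(cw([-.16,0,.15]),lean(33),0,nmin=1,ang=8)
```

```text
t 5.15 pos [ 0.4436 -0.1187  0.1919] rpy [-174.8    7.1 -127.7] F [-0.2 -0.6  0.7] w 0.0257 rows left 8
[[[0.36, -0.08, 0.1], [0.23, -0.33, 0.84], 0], [[0.35, -0.12, 0.08], [0.23, -0.33, 0.84], 0], [[0.34, -0.16, 0.07], [0.23, -0.33, 0.84], 0], [[0.32, -0.2, 0.06], [0.23, -0.33, 0.84], 0], [[0.3, -0.23, 0.05], [0.23, -0.33, 0.84], 0]]
```

Emit:
apply_moves(
  targets=[
    [[0.4,-0.08,0],[0.23,-0.33,0.9],0],
    [[0.4,-0.12,0],[0.23,-0.33,0.9],0],
    [[0.4,-0.16,0.05],[0.23,-0.33,0.9],0],
    [[0.35,-0.2,0.06],[0.23,-0.33,0.9],0],
    [[0.3,-0.25,0.05],[0.23,-0.33,0.9],0],
  ],
)

```text
time_s: 5.65
tcp_pos: [0.4074, -0.1917, 0.1734]
eef_rot: [-175.5, 25.0, -165.2]
contact_force: [1.4, -0.0, 0.4]
gripper_width: 0.0004
```

Run:
```python
from h import *
plan(cw([-.16,0,.12]),lean(33),0,nmin=1,ang=8)
```

```text
t 5.65 pos [ 0.4074 -0.1917  0.1734] rpy [-175.5   25.  -165.2] F [ 1.4 -0.   0.4] w 0.0004 rows left 3
[[[0.31, -0.22, 0.36], [0.18, -0.3, 0.67], 0], [[0.31, -0.24, 0.35], [0.18, -0.3, 0.67], 0], [[0.3, -0.26, 0.35], [0.18, -0.3, 0.67], 0]]
```

Emit:
apply_moves(
  targets=[
    [[0.31,-0.22,0.36],[0.2,-0.32,0.7],0],
    [[0.31,-0.24,0.35],[0.2,-0.32,0.7],0],
    [[0.3,-0.26,0.35],[0.2,-0.32,0.7],0],
  ],
)

```text
time_s: 5.95
tcp_pos: [0.3989, -0.2269, 0.122]
eef_rot: [179.7, 34.3, 174.8]
contact_force: [0.4, 0.5, -0.3]
gripper_width: 0.0005
```

Run:
```python
from h import *
plan(cw([-.14,0,.056]),lean(33),0,nmin=3,ang=8); p,q,s=pose(); print(wc(p),s["joints"].round(1), lean(33))
c=cap("wrist"); cv2.imwrite("pics/w7.png",c["img"]); c=cap("side"); crop(c,150,180,390,400,3,"s7.png")
```

```text
t 5.95 pos [ 0.3989 -0.2269  0.122 ] rpy [179.7  34.3 174.8] F [ 0.4  0.5 -0.3] w 0.0005 rows left 3
[[[0.18, 0.02, 0.55], [-0.03, 0.05, -0.07], 0], [[0.17, 0.02, 0.55], [-0.03, 0.05, -0.07], 0], [[0.17, 0.02, 0.55], [-0.03, 0.05, -0.07], 0]]
[-0.15970117 -0.00230611  0.1220487 ] [ -5.5  -5.2 -56.8  -6.9  -4.1 -82.8] [180.   33.  176.8]
```

View pics/s7.png

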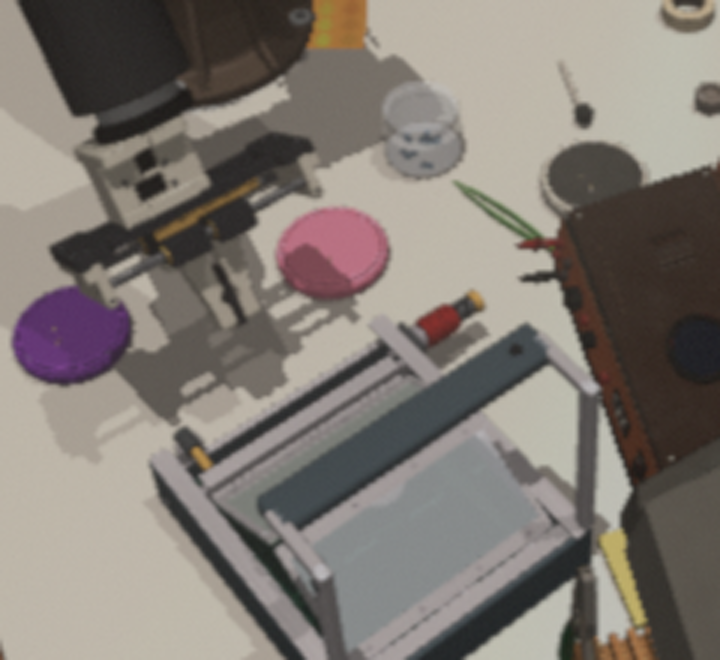

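View pics/w7.png

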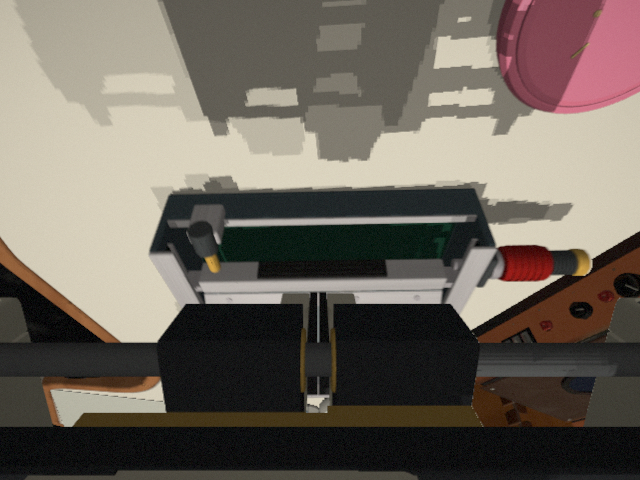

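Run:
```python
from h import *
plan(cw([-.135,0,.10]),lean(20),0,nmin=3,ang=6)
plan(cw([-.13,0,.06]),lean(20),0,nmin=3,ang=6)
```

```text
t 6.05 pos [ 0.3952 -0.2263  0.1183] rpy [179.7  33.7 174.9] F [-0.7  0.   0.2] w 0.0003 rows left 3
[[[-0.11, 0.02, 0.26], [-0.02, 0.57, -0.07], 0], [[-0.13, 0.02, 0.25], [-0.02, 0.57, -0.07], 0], [[-0.15, 0.02, 0.24], [-0.02, 0.57, -0.07], 0]]
t 6.05 pos [ 0.3952 -0.2263  0.1183] rpy [179.7  33.7 174.9] F [-0.7  0.   0.2] w 0.0003 rows left 3
[[[0.04, 0.02, 0.56], [-0.02, 0.57, -0.07], 0], [[-0.01, 0.02, 0.56], [-0.02, 0.57, -0.07], 0], [[-0.05, 0.02, 0.56], [-0.02, 0.57, -0.07], 0]]
```

Emit:
apply_moves(
  targets=[
    [[-0.11,0.02,0.26],[0,0.57,-0.05],0],
    [[-0.13,0.02,0.25],[0,0.57,-0.07],0],
    [[-0.15,0.02,0.24],[0,0.57,-0.07],0],
  ],
)

```text
time_s: 6.35
tcp_pos: [0.4208, -0.2261, 0.0999]
eef_rot: [-179.3, 19.3, 177.1]
contact_force: [-0.3, -0.5, 0.2]
gripper_width: 0.0003
```

Run:
```python
from h import *
p,q,s=pose(); print(wc(p),s["joints"].round(1))
plan(cw([-.13,0,.06]),lean(20),0,nmin=2,ang=6)
```

```text
[-0.13793914 -0.00025346  0.09992491] [ -4.4   2.3 -48.8   0.7 -19.6 -89.2]
t 6.35 pos [ 0.4208 -0.2261  0.0999] rpy [-179.3   19.3  177.1] F [-0.3 -0.5  0.2] w 0.0003 rows left 2
[[[0.07, 0.01, 0.5], [-0.04, -0.04, 0.02], 0], [[0.07, 0.01, 0.5], [-0.04, -0.04, 0.02], 0]]
```

Emit:
apply_moves(
  targets=[
    [[0.07,0.01,0.5],[-0.04,-0.04,0.02],0],
    [[0.07,0.01,0.4],[-0.04,-0.04,0.02],0],
    [[0.01,0,0.1],[0,0,0],0],
  ],
)

```text
time_s: 6.65
tcp_pos: [0.4364, -0.2255, 0.0632]
eef_rot: [-179.8, 19.9, 177.6]
contact_force: [0.1, -0.6, -0.2]
gripper_width: 0.0001
```

Run:
```python
from h import *
p,q,s=pose(); print(wc(p),s["joints"].round(1))
plan(cw([-.10,0,.059]),lean(22),0,nmin=3,ang=6)
c=cap("wrist"); cv2.imwrite("pics/w8.png",c["img"]); c=cap("side"); crop(c,150,180,390,400,3,"s8.png")
```

```text
[-0.12231624  0.00114252  0.06317619] [ -4.9   8.  -48.6  -2.8 -13.5 -84.9]
t 6.65 pos [ 0.4364 -0.2255  0.0632] rpy [-179.8   19.9  177.6] F [ 0.1 -0.6 -0.2] w 0.0001 rows left 3
[[[-0.16, -0.01, 0.1], [0.0, -0.09, 0.03], 0], [[-0.16, -0.01, 0.1], [0.0, -0.09, 0.03], 0], [[-0.16, -0.01, 0.1], [0.0, -0.09, 0.03], 0]]
```

View pics/s8.png

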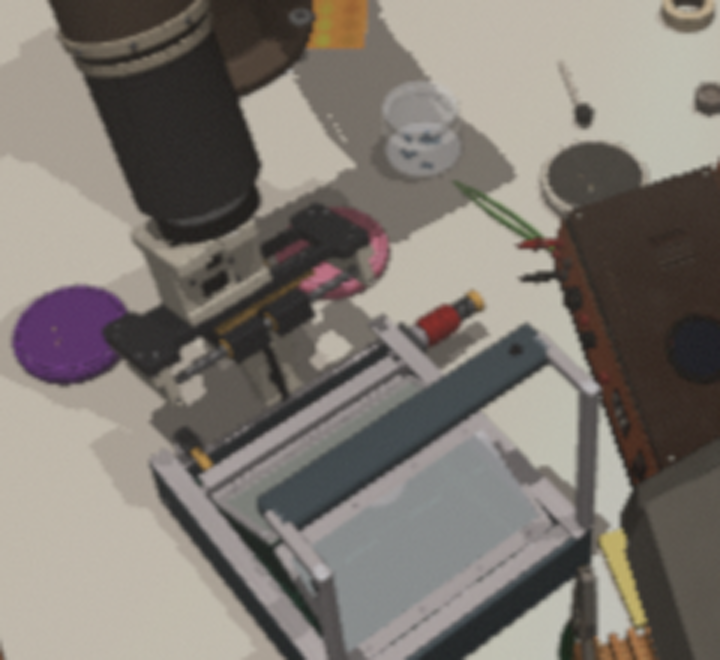

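View pics/w8.png

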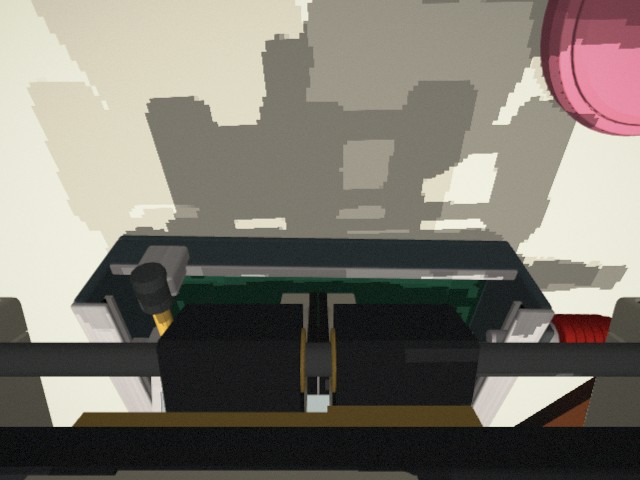

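Emit:
apply_moves(
  targets=[
    [[-0.34,-0.01,0.2],[0,-0.05,0.03],0],
    [[-0.36,0,0.15],[0,-0.13,0.03],0],
    [[-0.36,0,0.15],[0,-0.13,0],0],
  ],
)

```text
time_s: 7.05
tcp_pos: [0.4832, -0.2281, 0.0615]
eef_rot: [-180.0, 22.5, 177.1]
contact_force: [-2.6, -0.7, -0.7]
gripper_width: 0.0005
```

Run:
```python
from h import *
p,q,s=pose(); print(wc(p),s["joints"].round(1),s["contact_force"])
plan(cw([-.01,0,.056]),lean(28),0,nmin=5,ang=6)
c=cap("wrist"); cv2.imwrite("pics/w9.png",c["img"])
```

```text
[-0.07550173  0.00114186  0.06145747] [ -4.8  11.3 -45.3  -3.6 -10.9 -84.7] [-2.61126844 -0.67135924 -0.71577526]
t 7.05 pos [ 0.4832 -0.2281  0.0615] rpy [-180.    22.5  177.1] F [-2.6 -0.7 -0.7] w 0.0005 rows left 5
[[[-0.29, -0.01, 0.15], [0.0, -0.14, 0.01], 0], [[-0.29, -0.01, 0.16], [0.0, -0.14, 0.01], 0], [[-0.29, -0.01, 0.16], [0.0, -0.14, 0.01], 0], [[-0.28, -0.01, 0.17], [0.0, -0.14, 0.01], 0], [[-0.28, -0.01, 0.17], [0.0, -0.14, 0.01], 0]]
```

View pics/w9.png

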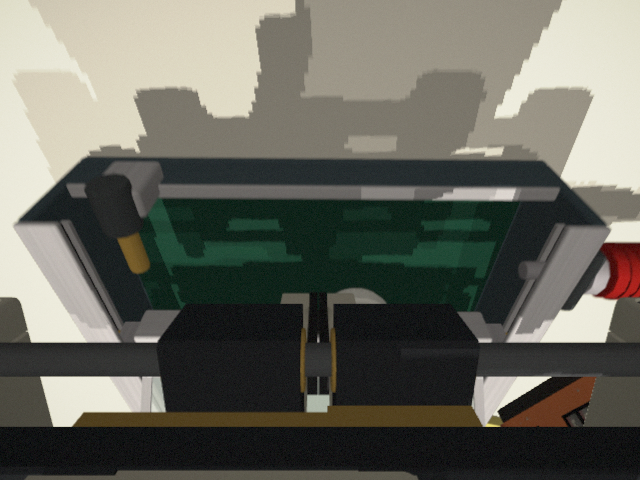

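Emit:
apply_moves(
  targets=[
    [[-0.34,-0.02,0.2],[0,-0.08,0],0],
    [[-0.35,-0.01,0.18],[0,-0.08,0],0],
    [[-0.35,0,0.17],[0,-0.08,0],0],
    [[-0.35,0,0.17],[0,-0.08,0],0],
  ],
)

```text
time_s: 7.5
tcp_pos: [0.5526, -0.233, 0.0586]
eef_rot: [-179.9, 25.5, 177.2]
contact_force: [-1.9, -2.0, 1.9]
gripper_width: 0.0003
```

Run:
```python
from h import *
p,q,s=pose(); print(wc(p),s["joints"].round(1),s["contact_force"])
plan(cw([.05,0,.056]),lean(30),0,nmin=4,ang=6)
c=cap("side"); crop(c,150,180,390,400,3,"s9.png")
```

```text
[-0.00596183  0.00021593  0.0586182 ] [ -4.8  16.1 -39.6  -4.9  -8.9 -83.4] [-1.9083854  -1.97893966  1.86899016]
t 7.5 pos [ 0.5526 -0.233   0.0586] rpy [-179.9   25.5  177.2] F [-1.9 -2.   1.9] w 0.0003 rows left 4
[[[-0.31, -0.0, 0.17], [0.0, -0.14, 0.01], 0], [[-0.31, -0.0, 0.17], [0.0, -0.14, 0.01], 0], [[-0.3, -0.0, 0.18], [0.0, -0.14, 0.01], 0], [[-0.3, -0.0, 0.18], [0.0, -0.14, 0.01], 0]]
```

View pics/s9.png

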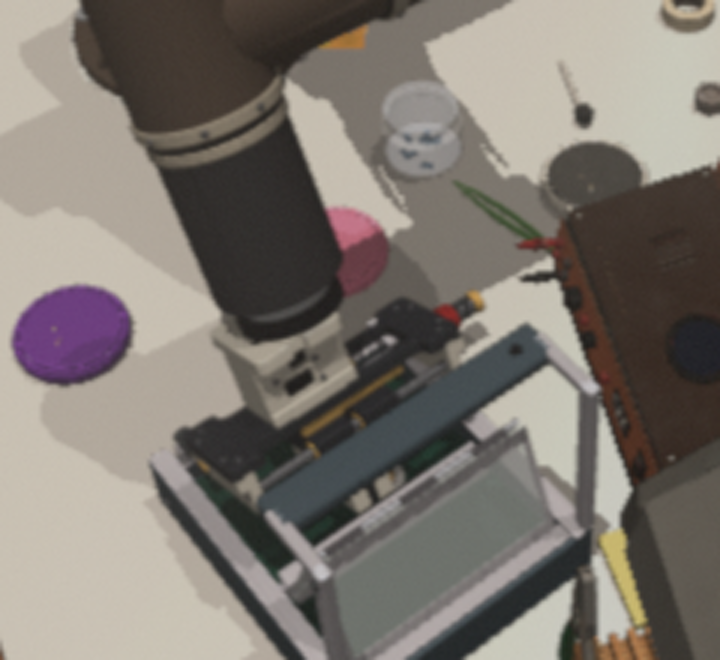

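Emit:
apply_moves(
  targets=[
    [[-0.35,0,0.18],[0,-0.1,0],0],
    [[-0.35,0,0.18],[0,-0.1,0],0],
    [[-0.35,0,0.19],[0,-0.1,0],0],
  ],
)

```text
time_s: 7.85
tcp_pos: [0.6045, -0.2356, 0.0574]
eef_rot: [-179.9, 28.1, 177.2]
contact_force: [-1.4, -0.7, 0.6]
gripper_width: 0.0003
```

Run:
```python
from h import *
p,q,s=pose(); print(wc(p),s["joints"].round(1),s["contact_force"])
plan(cw([.063,0,.056]),lean(29),0,nmin=2,ang=6)
c=cap("side"); crop(c,150,180,390,400,3,"s10.png")
```

```text
[0.04599602 0.00047329 0.05738618] [ -4.7  19.5 -35.2  -6.1  -7.3 -82.3] [-1.40802959 -0.69777372  0.60074103]
t 7.85 pos [ 0.6045 -0.2356  0.0574] rpy [-179.9   28.1  177.2] F [-1.4 -0.7  0.6] w 0.0003 rows left 2
[[[-0.18, -0.01, 0.12], [0.01, -0.06, 0.02], 0], [[-0.18, -0.01, 0.12], [0.01, -0.06, 0.02], 0]]
```

View pics/s10.png

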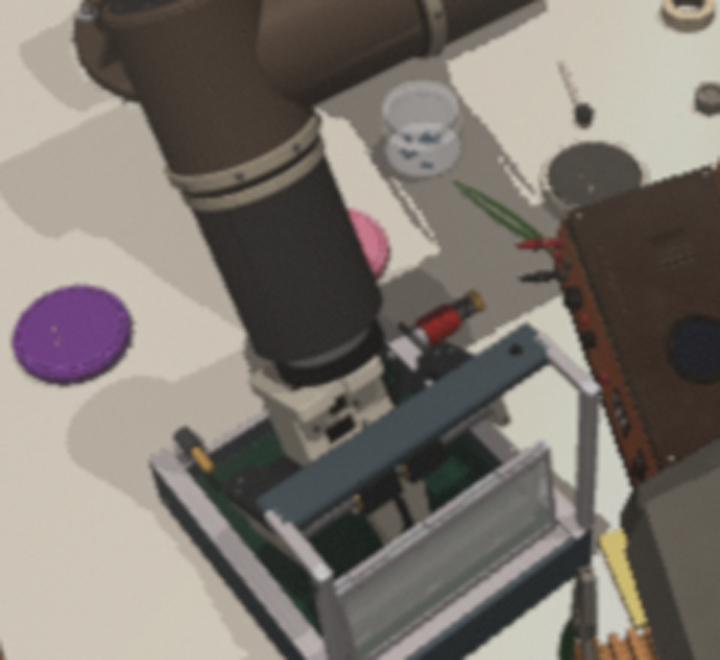

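Nearly folded. I continue slowly until it meets the stop, watching the force.

Emit:
apply_moves(
  targets=[
    [[-0.22,0,0.12],[0,0,0],0],
    [[-0.2,0,0.1],[0,0,0],0],
  ],
)

```text
time_s: 8.1
tcp_pos: [0.6214, -0.2364, 0.0551]
eef_rot: [-180.0, 27.6, 177.1]
contact_force: [-43.0, 4.2, 32.1]
gripper_width: 0.0005
```

Emit:
apply_moves(
  targets=[
    [[-0.15,0,0.08],[0,0,0],0],
  ],
)

```text
time_s: 8.2
tcp_pos: [0.6214, -0.2365, 0.0522]
eef_rot: [179.9, 26.9, 176.9]
contact_force: [-34.6, 5.0, 26.4]
gripper_width: 0.0003
```

Run:
```python
from h import *
p,q,s=pose(); print(wc(p),s["joints"].round(1),s["contact_force"])
```

```text
[0.06294805 0.00047786 0.0522087 ] [ -4.6  21.2 -33.   -5.1  -9.  -83.6] [-34.59760951   4.9653198   26.35812214]
```

The force jumped to 43 N, so the rail is at its stop. I back off along the case's -x.

Emit:
apply_moves(
  targets=[
    [[0.3,0,-0.2],[0,0,0],0],
    [[0.6,0,-0.35],[0,0,0],0],
  ],
)

```text
time_s: 8.4
tcp_pos: [0.5807, -0.2345, 0.0554]
eef_rot: [179.9, 26.9, 176.9]
contact_force: [-0.4, -0.8, -0.4]
gripper_width: 0.0003
```

Run:
```python
from h import *
p,q,s=pose(); print(wc(p),s["joints"].round(1),s["contact_force"],s["eef_rot"])
c=cap("side"); crop(c,190,240,390,400,3.8,"s11.png");c=cap("top"); crop(c,340,140,480,280,4,"t11.png")
```

```text
[0.02222453 0.00023704 0.05541258] [ -4.8  18.2 -37.   -6.4  -8.  -82.1] [-0.43729526 -0.77187852 -0.37050803] [179.90197504  26.87730763 176.94538472]
```

View pics/s11.png

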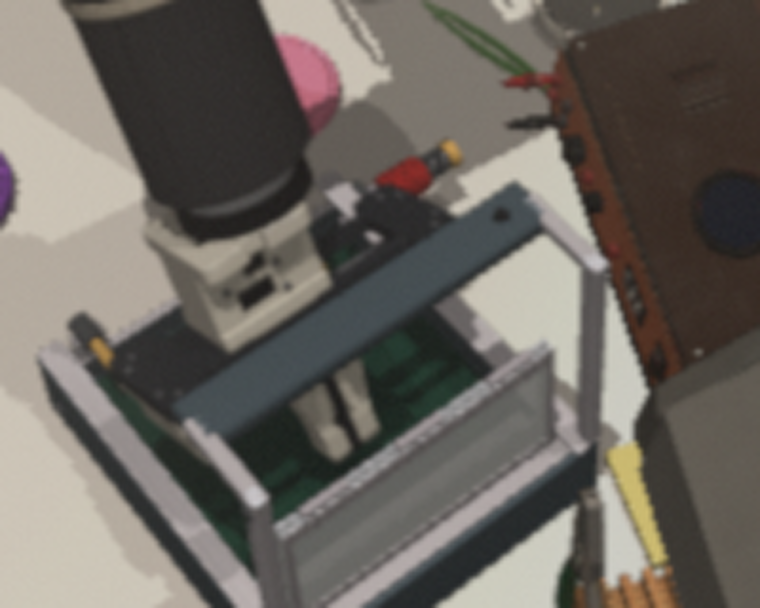

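View pics/t11.png

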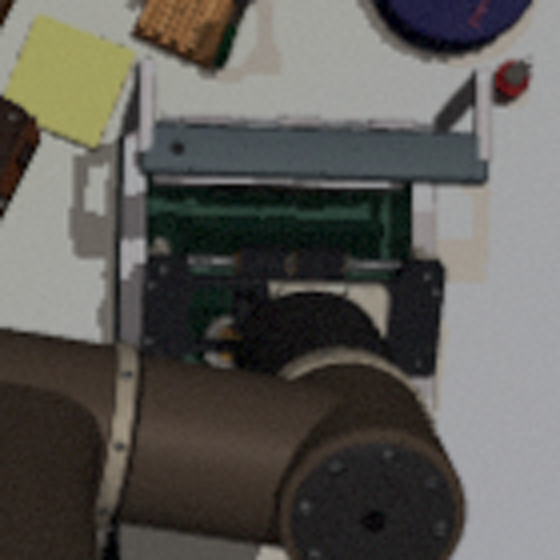

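The panels stand upright and flat together at the back, so the cover is folded. Next I retreat, bring the tool upright and move over the movement.

Run:
```python
from h import *
plan(cw([-.05,.02,.15]),lean(5),70,ang=8)
```

```text
t 8.5 pos [ 0.5771 -0.2343  0.0551] rpy [179.8  26.8 176.8] F [0.7 0.1 0.9] w 0.0008 rows left 3
[[[0.15, 0.17, -0.96], [0.01, 0.91, 0.0], 70], [[0.28, 0.17, -0.94], [0.01, 0.91, 0.0], 70], [[0.39, 0.17, -0.89], [0.01, 0.91, 0.0], 70]]
```

Emit:
apply_moves(
  targets=[
    [[0.7,0.1,-0.6],[0,0,0],0],
    [[0.6,0.15,-0.8],[0,0.3,0],0],
    [[0.2,0.15,-0.9],[0,0.8,0],40],
    [[0,0.1,-0.5],[0,0.9,0],70],
    [[0,0,0],[0,0.8,0],70],
  ],
)

```text
time_s: 9.0
tcp_pos: [0.4758, -0.2096, 0.1313]
eef_rot: [180.0, 4.4, 176.8]
contact_force: [1.4, -0.7, -1.0]
gripper_width: 0.0188
```

Run:
```python
from h import *
p,q,s=pose(); print(wc(p),s["joints"].round(1))
plan([.5346,-.202,.15],lean(0),70,ang=8)
```

```text
[-0.08386929  0.01927461  0.13127356] [ -2.1   9.8 -30.6   0.1 -45.2 -91.1]
t 9.0 pos [ 0.4758 -0.2096  0.1313] rpy [180.    4.4 176.8] F [ 1.4 -0.7 -1. ] w 0.0188 rows left 2
[[[-0.74, 0.13, -0.18], [0.0, 0.27, 0.0], 70], [[-0.74, 0.14, -0.21], [0.0, 0.27, 0.0], 70]]
```

Emit:
apply_moves(
  targets=[
    [[-0.74,0.13,-0.18],[0,0.27,0],70],
    [[-0.74,0.13,-0.2],[0,0.27,0],70],
    [[0,0,0],[0,0,0],70],
  ],
)

```text
time_s: 9.3
tcp_pos: [0.5424, -0.2025, 0.1544]
eef_rot: [-179.9, 0.1, 176.9]
contact_force: [-0.7, -0.1, -1.2]
gripper_width: 0.043
```

Run:
```python
from h import *
np.set_printoptions(precision=4,suppress=True)
c=cap("wrist"); cv2.imwrite("pics/w12.png",c["img"]); print(c["st"]["tcp_pos"],c["st"]["eef_rot"])
plan([.5346,-.202,.15],lean(0),70,ang=8)
```

```text
[ 0.5424 -0.2025  0.1544] [-179.8745    0.136   176.926 ]
t 9.35 pos [ 0.5404 -0.2024  0.1536] rpy [-179.9    0.1  176.9] F [-0.4 -1.1 -0.2] w 0.0468 rows left 1
[[[0.14, 0.0, 0.09], [-0.01, 0.01, 0.01], 70]]
```

View pics/w12.png

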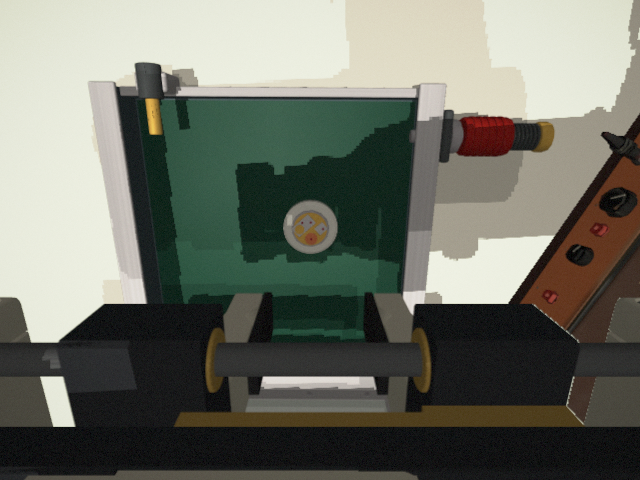

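The movement's white ring shows clearly at (310,227) on the green floor, and the sleeve is home at (487,135). I measure it.

Run:
```python
from h import *
np.set_printoptions(precision=4,suppress=True)
res=[]
for i in range(2):
    c=cap("wrist"); im=c["img"][190:265,270:350].astype(int)
    m=((im[...,2]>im[...,1]*.95)&(im[...,2]>70)).astype(np.uint8)
    n,l,st,ce=cv2.connectedComponentsWithStats(m); i=1+st[1:,4].argmax()
    ct=cv2.findContours((l==i).astype(np.uint8),0,1)[0][0]; e=cv2.fitEllipse(cv2.convexHull(ct))
    u,v=e[0][0]+270,e[0][1]+190; p=atz(c,u,v,.016); print(e,u,v,p,wc(p),np.median(cloud(c)[190:265,270:350][l==i],axis=0), c["st"]["tcp_pos"])
crop(c,260,180,360,280,6,"w13.png")
```

```text
((39.90590286254883, 39.401039123535156), (53.23713684082031, 54.13946533203125), 81.56626892089844) 309.9059028625488 229.40103912353516 [ 0.5316 -0.2065  0.016 ] [-0.0283  0.0255  0.016 ] [ 0.5306 -0.2063  0.0185] [ 0.5404 -0.2024  0.1536]
((39.816280364990234, 42.67098617553711), (53.16883087158203, 54.160667419433594), 85.58162689208984) 309.81628036499023 232.6709861755371 [ 0.5317 -0.2065  0.016 ] [-0.0283  0.0254  0.016 ] [ 0.5305 -0.2063  0.0185] [ 0.5382 -0.2024  0.1528]
```

View pics/w13.png

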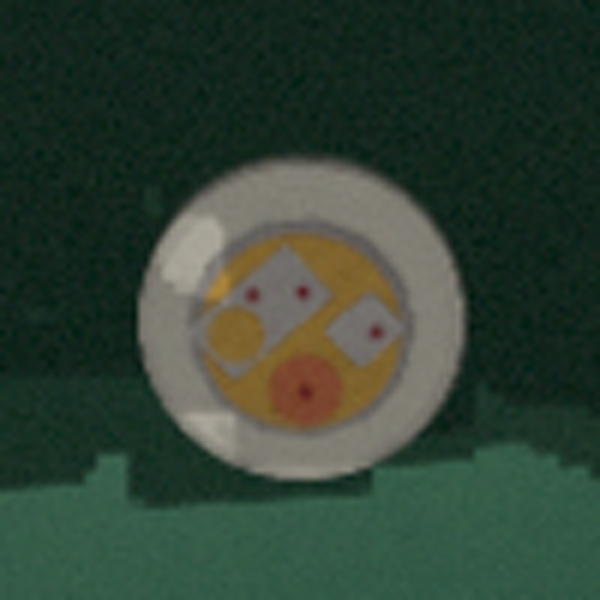

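Run:
```python
from h import *
plan([.532,-.2065,.06],lean(0),62,nmin=4)
```

```text
t 9.45 pos [ 0.5369 -0.2024  0.1525] rpy [-1.800e+02 -1.000e-01  1.768e+02] F [-0.   0.  -0.9] w 0.0553 rows left 4
[[[0.03, -0.03, 0.58], [-0.0, -0.0, 0.0], 62], [[0.03, -0.03, 0.58], [-0.0, -0.0, 0.0], 62], [[0.03, -0.03, 0.58], [-0.0, -0.0, 0.0], 62], [[0.03, -0.03, 0.58], [-0.0, -0.0, 0.0], 62]]
```

Emit:
apply_moves(
  targets=[
    [[0.03,-0.03,0.4],[0,0,0],62],
    [[0.03,-0.03,0.65],[0,0,0],62],
    [[0.03,-0.03,0.65],[0,0,0],62],
    [[0.03,-0.03,0.5],[0,0,0],62],
  ],
)

```text
time_s: 9.85
tcp_pos: [0.5305, -0.2076, 0.0653]
eef_rot: [-179.9, 0.4, 176.8]
contact_force: [0.1, -0.4, -0.4]
gripper_width: 0.0621
```

Run:
```python
from h import *
plan([.532,-.2065,.0265],lean(0),62,nmin=3)
```

```text
t 9.85 pos [ 0.5305 -0.2076  0.0653] rpy [-179.9    0.4  176.8] F [ 0.1 -0.4 -0.4] w 0.0621 rows left 3
[[[-0.01, 0.01, 0.32], [-0.0, 0.02, -0.0], 62], [[-0.01, 0.01, 0.32], [-0.0, 0.02, -0.0], 62], [[-0.01, 0.01, 0.32], [-0.0, 0.02, -0.0], 62]]
```

Emit:
apply_moves(
  targets=[
    [[-0.01,0.01,0.3],[0,0.02,0],62],
    [[-0.01,0.01,0.3],[0,0.02,0],62],
    [[-0.01,0.01,0.2],[0,0.02,0],62],
    [[0,0,0],[0,0,0],62],
  ],
)

```text
time_s: 10.25
tcp_pos: [0.5284, -0.2067, 0.0299]
eef_rot: [-179.9, -0.3, 176.7]
contact_force: [-0.4, -0.0, -0.1]
gripper_width: 0.0616
```

Run:
```python
from h import *
plan([.532,-.2065,.0265],lean(0),62,nmin=1)
c=cap("wrist"); crop(c,140,150,500,450,2.2,"w14.png"); print(r.get_state()["tcp_pos"])
```

```text
t 10.25 pos [ 0.5284 -0.2067  0.0299] rpy [-179.9   -0.3  176.7] F [-0.4 -0.  -0.1] w 0.0616 rows left 1
[[[-0.09, 0.01, 0.09], [-0.01, -0.04, -0.01], 62]]
[ 0.52868759 -0.20680048  0.03050111]
```

View pics/w14.png

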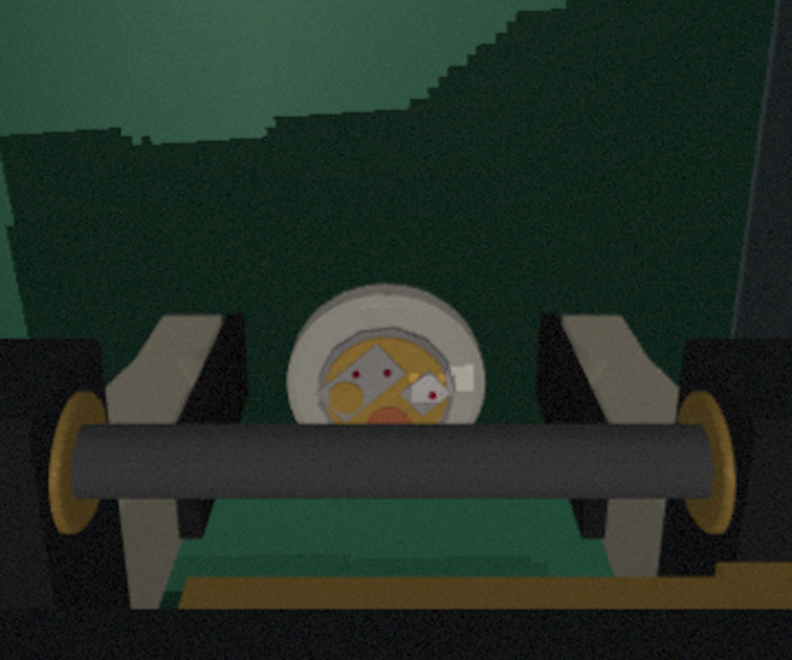

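Emit:
apply_moves(
  targets=[
    [[-0.1,0,0.1],[0,-0.03,0],62],
    [[0,0,0],[0,0,0],62],
  ],
)

```text
time_s: 10.5
tcp_pos: [0.5341, -0.2071, 0.0275]
eef_rot: [-179.9, 0.1, 176.7]
contact_force: [-0.9, 0.7, -0.0]
gripper_width: 0.062
```

Run:
```python
from h import *
plan([.532,-.2065,.0265],lean(0),62,nmin=1)
c=cap("wrist"); crop(c,140,150,500,450,2.2,"w15.png"); print(r.get_state()["tcp_pos"])
```

```text
t 10.5 pos [ 0.5341 -0.2071  0.0275] rpy [-1.799e+02  1.000e-01  1.767e+02] F [-0.9  0.7 -0. ] w 0.062 rows left 1
[[[0.05, 0.01, 0.02], [-0.01, 0.02, -0.01], 62]]
[ 0.53410715 -0.20713373  0.02780261]
```

View pics/w15.png

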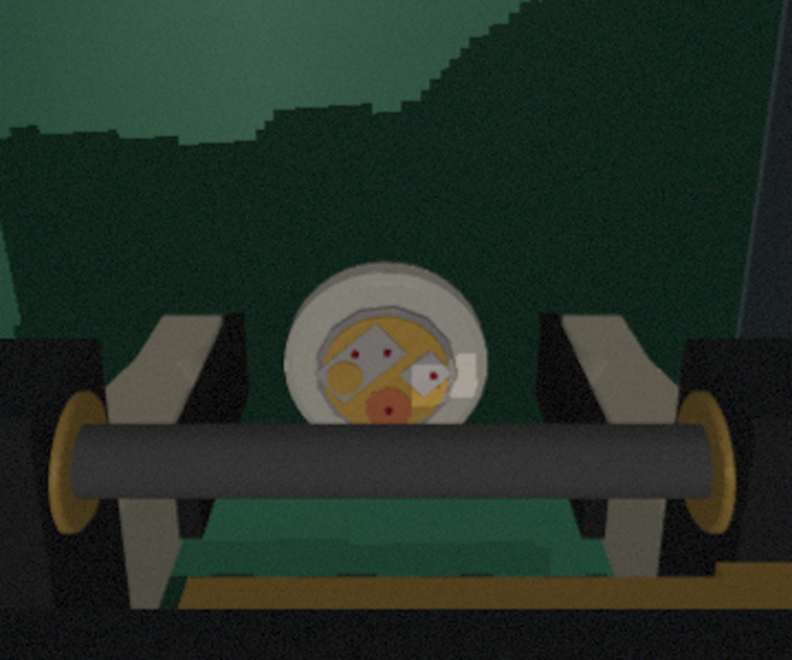

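Run:
```python
from h import *
c=cap("wrist"); p,q,s=pose()
for x in(-.0095,0,.0095):
  for z in (.008,.017): u=proj(c,p+q.apply([x,0,z])); print(x,z,(u-[140,150])*2.2)
print(p)
```

```text
-0.0095 0.008 [383.23345765 420.65085532]
-0.0095 0.017 [383.59327347 398.13397321]
0 0.008 [383.10363353 379.62875303]
0 0.017 [383.47566325 358.75459127]
0.0095 0.008 [382.96928905 337.17830025]
0.0095 0.017 [383.35416184 318.072323  ]
[ 0.53398036 -0.20708775  0.0278361 ]
```

Emit:
apply_moves(
  targets=[
    [[0.05,0,0.05],[0,0,0],62],
    [[0,0,0],[0,0,0],45],
    [[0,0,0],[0,0,0],36],
    [[0,0,0],[0,0,0],36],
    [[0,0,0],[0,0,0],36],
  ],
  squeeze=20,
)

```text
time_s: 11.1
tcp_pos: [0.5321, -0.207, 0.0266]
eef_rot: [-179.9, 0.2, 176.7]
contact_force: [-0.6, -0.3, -0.5]
gripper_width: 0.0414
```

Emit:
apply_moves(
  targets=[
    [[0,0,0],[0,0,0],36],
    [[0,0,0],[0,0,0],36],
  ],
)

```text
time_s: 11.3
tcp_pos: [0.532, -0.207, 0.0266]
eef_rot: [-179.9, 0.2, 176.7]
contact_force: [-0.0, -0.2, -0.5]
gripper_width: 0.0411
```

Emit:
apply_moves(
  targets=[
    [[0,0,-0.3],[0,0,0],36],
    [[0,0,-0.6],[0,0,0],36],
    [[0,0,-0.8],[0,0,0],36],
    [[0,0,-0.9],[0,0,0],36],
    [[0,0,-0.9],[0,0,0],36],
  ],
)

```text
time_s: 11.8
tcp_pos: [0.5278, -0.2065, 0.1684]
eef_rot: [-179.9, -0.5, 176.7]
contact_force: [0.9, 0.1, -0.7]
gripper_width: 0.041
```

Run:
```python
from h import *
p,q,s=pose(); print(s["joints"].round(1))
plan([.4233,.1309,.17],[180,0,165],36,ang=5,step=.03)
c=cap("wrist"); cv2.imwrite("pics/w16.png",c["img"])
```

```text
[ -1.6  14.2 -18.8   0.  -57.4 -91.8]
t 11.8 pos [ 0.5278 -0.2065  0.1684] rpy [-179.9   -0.5  176.7] F [ 0.9  0.1 -0.7] w 0.041 rows left 12
[[[0.26, 0.69, -0.0], [-0.0, -0.0, 0.12], 36], [[0.27, 0.68, -0.0], [-0.0, -0.0, 0.12], 36], [[0.28, 0.68, -0.0], [-0.0, -0.0, 0.12], 36], [[0.29, 0.68, -0.0], [-0.0, -0.0, 0.12], 36], [[0.3, 0.67, -0.0], [-0.0, -0.0, 0.12], 36]]
```

View pics/w16.png

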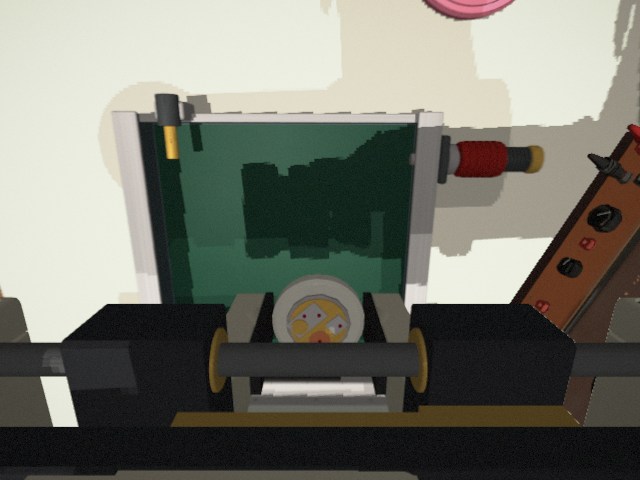

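The movement is held level at (318,318). I carry it to the dish.

Emit:
apply_moves(
  targets=[
    [[0.2,0.5,0],[0,0,0.1],36],
    [[0.27,0.68,0],[0,0,0.12],36],
    [[0.28,0.68,0],[0,0,0.12],36],
    [[0.29,0.68,0],[0,0,0.12],36],
    [[0.3,0.67,0],[0,0,0.12],36],
  ],
)

```text
time_s: 12.35
tcp_pos: [0.4904, -0.0737, 0.182]
eef_rot: [-179.9, 0.7, 171.7]
contact_force: [0.0, 1.1, -0.5]
gripper_width: 0.0411
```

Run:
```python
from h import *
plan([.4233,.1309,.16],[180,0,165],36,ang=5,step=.032)
```

```text
t 12.35 pos [ 0.4904 -0.0737  0.182 ] rpy [-179.9    0.7  171.7] F [ 0.   1.1 -0.5] w 0.0411 rows left 7
[[[0.34, 0.69, 0.07], [-0.0, 0.01, 0.12], 36], [[0.36, 0.68, 0.07], [-0.0, 0.01, 0.12], 36], [[0.37, 0.68, 0.07], [-0.0, 0.01, 0.12], 36], [[0.38, 0.67, 0.08], [-0.0, 0.01, 0.12], 36], [[0.39, 0.66, 0.08], [-0.0, 0.01, 0.12], 36]]
```

Emit:
apply_moves(
  targets=[
    [[0.34,0.69,0.05],[0,0.01,0.12],36],
    [[0.36,0.68,0.05],[0,0.01,0.12],36],
    [[0.37,0.68,0.05],[0,0.01,0.12],36],
    [[0.38,0.67,0.06],[0,0.01,0.12],36],
    [[0.39,0.66,0.06],[0,0.01,0.12],36],
  ],
)

```text
time_s: 12.85
tcp_pos: [0.4399, 0.0778, 0.1743]
eef_rot: [179.8, 0.6, 166.6]
contact_force: [0.4, -0.2, -0.8]
gripper_width: 0.0411
```

Run:
```python
from h import *
plan([.4233,.1309,.16],[180,0,165],36,ang=5,step=.032)
```

```text
t 12.85 pos [0.4399 0.0778 0.1743] rpy [179.8   0.6 166.6] F [ 0.4 -0.2 -0.8] w 0.0411 rows left 2
[[[0.36, 0.6, 0.18], [0.01, 0.04, 0.1], 36], [[0.36, 0.59, 0.18], [0.01, 0.04, 0.1], 36]]
```

Emit:
apply_moves(
  targets=[
    [[0.36,0.6,0.18],[0.01,0.04,0.1],36],
    [[0.34,0.55,0.18],[0.01,0.03,0.1],36],
    [[0,0,0],[0,0,0],36],
    [[0,0,0],[0,0,0],36],
  ],
)

```text
time_s: 13.25
tcp_pos: [0.422, 0.1342, 0.1624]
eef_rot: [179.7, 0.2, 165.2]
contact_force: [0.4, -0.3, -1.1]
gripper_width: 0.0416
```

Run:
```python
from h import *
np.set_printoptions(precision=4,suppress=True)
plan([.4233,.1309,.06],[180,0,165],36,ang=5,step=.032)
c=cap("wrist"); cv2.imwrite("pics/w17.png",c["img"]); print(c["st"]["tcp_pos"])
```

```text
t 13.25 pos [0.422  0.1342 0.1624] rpy [179.7   0.2 165.2] F [ 0.4 -0.3 -1.1] w 0.0416 rows left 4
[[[-0.01, -0.02, 0.64], [0.01, 0.01, 0.01], 36], [[-0.01, -0.02, 0.64], [0.01, 0.01, 0.01], 36], [[-0.01, -0.02, 0.64], [0.01, 0.01, 0.01], 36], [[-0.01, -0.02, 0.64], [0.01, 0.01, 0.01], 36]]
[0.422  0.1342 0.1624]
```

View pics/w17.png

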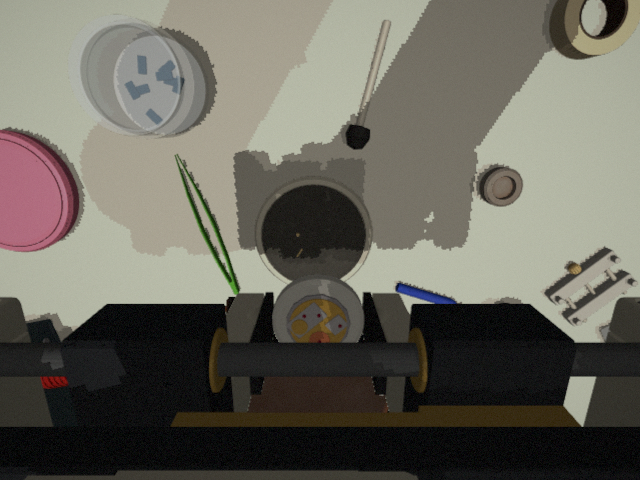

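Run:
```python
from h import *
np.set_printoptions(precision=4,suppress=True)
c=cap("wrist"); p,q,s=pose(); print(p)
im=c["img"]; g=cv2.cvtColor(im,cv2.COLOR_BGR2GRAY); crop(c,230,160,410,370,3.8,"w18.png")
# dark cushion contour
hsv=cv2.cvtColor(im,cv2.COLOR_BGR2HSV)
print(g[232,250:276],g[232,355:382],g[170:195,313])
for z in(.016,.020):
  for u,v in((314,232),(313,231)): print(z,atz(c,u,v,z))
for z in (.004,.011): print("tcp px",proj(c,p+q.apply([0,0,z])))
t=cap("top"); crop(t,240,230,320,310,8,"t18.png")
```

```text
[0.4223 0.1336 0.1623]
[91 89 90 92 83 73 77 87 91 90 85 59 33 33 32 23 30 32 27 27 24 26 23 24
 29 29] [ 27  25  29  28  34  28  29  27  25  24  38  77  87  91 103 112  96  93
 110 114 113 116 114 116 115 114 114] [89 90 90 91 90 83 74 82 85 91 94 95 97 88 61 23 30 28 24 27 29 26 27 30
 26]
0.016 [0.4179 0.1342 0.016 ]
0.016 [0.4169 0.1336 0.016 ]
0.02 [0.4169 0.1345 0.02  ]
0.02 [0.4159 0.1339 0.02  ]
tcp px [313.902  328.3217]
tcp px [314.0444 320.4808]
```

View pics/w18.png

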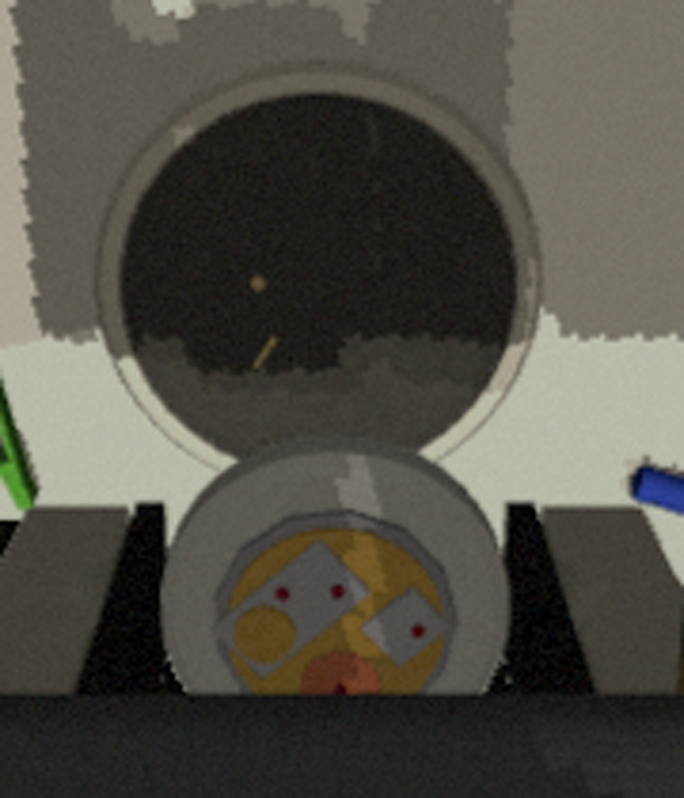

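Run:
```python
from h import *
from scipy.optimize import least_squares
np.set_printoptions(precision=4,suppress=True)
def fit(c,m,z,R0,c0,lo=None):
    ct=max(cv2.findContours(m.astype(np.uint8),0,cv2.CHAIN_APPROX_NONE)[0],key=len)[:,0,:]
    if lo: ct=ct[lo(ct)]
    W=np.array([atz(c,u,v,z)[:2] for u,v in ct])
    s=least_squares(lambda a:np.hypot(*(W-a[:2]).T)-a[2],[*c0,R0],loss="soft_l1",f_scale=.001)
    print(len(W),s.x,np.abs(s.fun).mean()); return s.x
c=cap("wrist"); p,q,s=pose(); print(p)
g=cv2.medianBlur(cv2.cvtColor(c["img"],cv2.COLOR_BGR2GRAY),5)
v,u=np.mgrid[:480,:640]
m=(g<62)&(v<278)&(v>178)&(abs(u-314)<70)
n,l,st,ce=cv2.connectedComponentsWithStats(m.astype(np.uint8)); m=l==l[225,314]
fit(c,m,.016,.038,(.418,.133),lambda t:(t[:,1]<274))
t=cap("top"); gt=cv2.cvtColor(t["img"],cv2.COLOR_BGR2GRAY); print(t["img"].shape)
crop(t,240,230,320,310,8,"t18.png")
sd=cap("side"); crop(sd,310,200,390,270,9,"sd18.png")
```

```text
[0.4223 0.1332 0.1621]
248 [0.4206 0.133  0.041 ] 0.0009768095731467125
(480, 640, 3)
```

View pics/sd18.png

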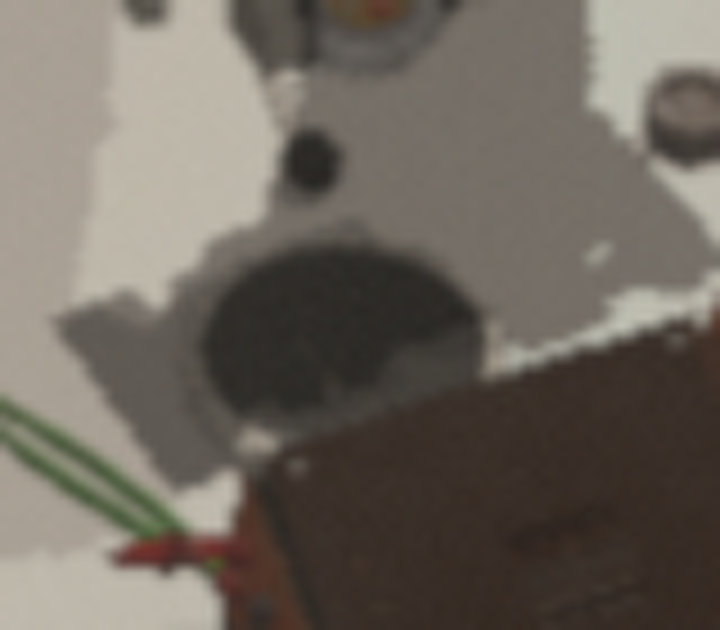

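Run:
```python
from h import *
c=cap("wrist"); p,q,s=pose(); print(p)
for d in (-.002,0,.002,.004):
  print(d,[((proj(c,p+q.apply([.021+d,0.0015,z]))-[230,160])*3.8).round(0) for z in(.0086,.0206)])
plan([.422,.132,.06],[180,0,165],36,ang=5,step=.032)
```

```text
[0.42231864 0.13322494 0.16194769]
-0.002 [array([335., 469.]), array([334., 431.])]
0 [array([335., 453.]), array([334., 415.])]
0.002 [array([335., 437.]), array([334., 400.])]
0.004 [array([335., 420.]), array([334., 384.])]
t 13.6 pos [0.4223 0.1332 0.1619] rpy [179.8   0.2 165.1] F [-0.7  0.6 -0.1] w 0.0413 rows left 4
[[[0.0, -0.01, 0.64], [0.01, 0.0, 0.0], 36], [[0.0, -0.01, 0.64], [0.01, 0.0, 0.0], 36], [[0.0, -0.01, 0.64], [0.01, 0.0, 0.0], 36], [[0.0, -0.01, 0.64], [0.01, 0.0, 0.0], 36]]
```

Emit:
apply_moves(
  targets=[
    [[0,-0.01,0.4],[0.01,0,0],36],
    [[0,-0.01,0.65],[0.01,0,0],36],
    [[0,-0.01,0.65],[0,0,0],36],
    [[0,-0.01,0.6],[0,0,0],36],
    [[0,0,0.2],[0,0,0],36],
  ],
)

```text
time_s: 14.1
tcp_pos: [0.4251, 0.1313, 0.0614]
eef_rot: [179.6, 0.4, 164.9]
contact_force: [-0.6, 0.0, -0.6]
gripper_width: 0.0408
```

Run:
```python
from h import *
plan([.422,.132,.0385],[180,0,165],36,ang=5,step=.032,nmin=2)
c=cap("wrist"); crop(c,180,150,460,380,2.8,"w19.png")
```

```text
t 14.1 pos [0.4251 0.1313 0.0614] rpy [179.6   0.4 164.9] F [-0.6  0.  -0.6] w 0.0408 rows left 2
[[[0.04, -0.0, 0.29], [0.02, 0.02, -0.01], 36], [[0.04, -0.0, 0.29], [0.02, 0.02, -0.01], 36]]
```

View pics/w19.png

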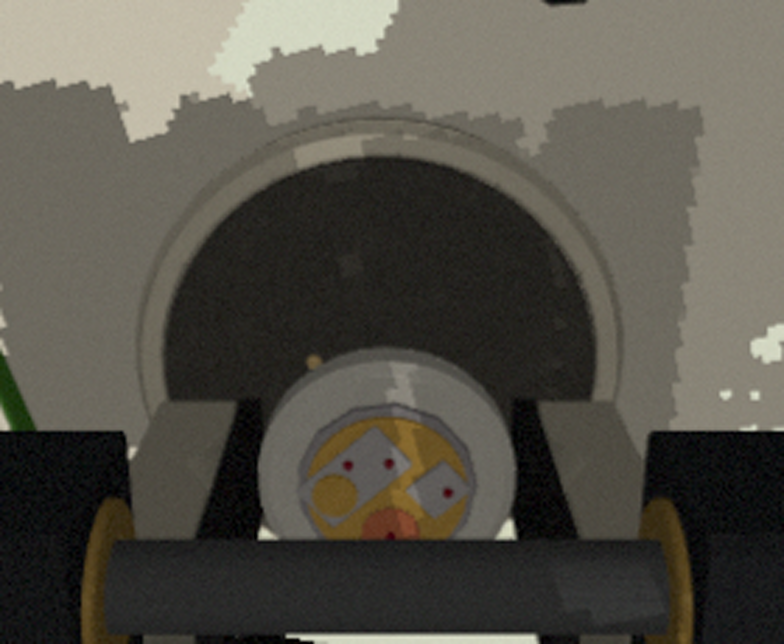

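Emit:
apply_moves(
  targets=[
    [[0.05,0,0.28],[0.03,0.02,0],36],
    [[0.03,0,0.2],[0.02,0.02,0],36],
    [[0,0,0.03],[0,0,0],36],
  ],
)

```text
time_s: 14.45
tcp_pos: [0.4233, 0.1329, 0.041]
eef_rot: [180.0, 0.1, 164.9]
contact_force: [-0.0, 0.1, -0.8]
gripper_width: 0.0412
```

Run:
```python
from h import *
np.set_printoptions(precision=4,suppress=True)
plan([.422,.132,.0375],[180,0,165],36,ang=5,step=.032,nmin=1)
c=cap("wrist"); crop(c,160,130,480,390,2.4,"w20.png")
print(c["st"]["tcp_pos"])
t=cap("top"); crop(t,240,230,320,310,8,"t20.png")
```

```text
t 14.45 pos [0.4233 0.1329 0.041 ] rpy [180.    0.1 164.9] F [-0.   0.1 -0.8] w 0.0412 rows left 1
[[[0.03, -0.03, 0.09], [0.0, 0.02, -0.01], 36]]
[0.4233 0.1329 0.041 ]
```

View pics/w20.png

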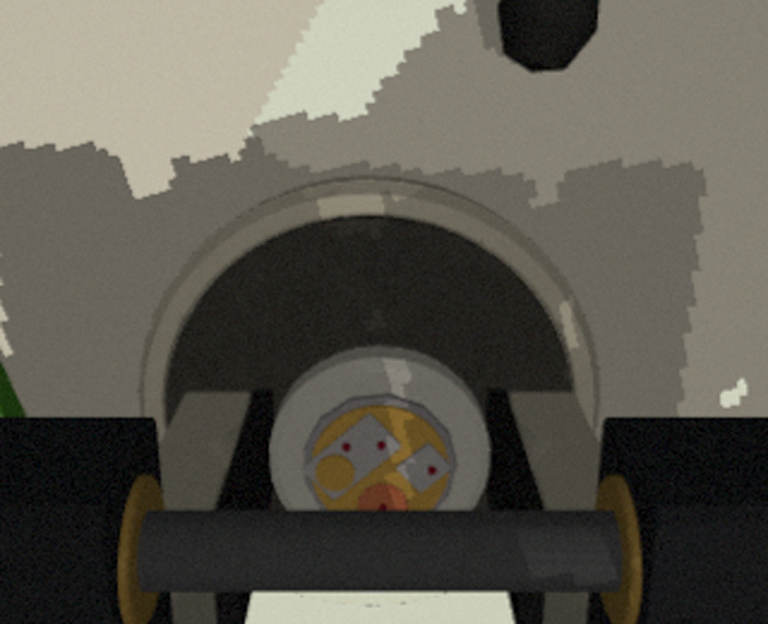

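Run:
```python
from h import *
from scipy.optimize import least_squares
np.set_printoptions(precision=4,suppress=True)
c=cap("wrist"); p,q,s=pose(); print(p)
def circ(W):
    s=least_squares(lambda a:np.hypot(*(W-a[:2]).T)-a[2],[*W.mean(0),.03],loss="soft_l1",f_scale=.0007); return s.x,np.abs(s.fun).mean()
def edge(px,z): return np.array([atz(c,160+a/2.4,130+b/2.4,z)[:2] for a,b in px])
cush=[(166,390),(172,340),(195,300),(230,260),(270,234),(320,218),(369,215),(420,220),(470,238),(510,264),(545,302),(565,342),(572,385)]
print("cushion",circ(edge(cush,.016)))
rim=[(140,390),(152,330),(180,272),(220,230),(270,200),(320,184),(369,177),(420,183),(470,200),(515,226),(560,272),(588,330),(598,385)]
for z in(0.0,.01,.018): print("rim",z,circ(edge(rim,z)))
ring=[(270,450),(276,415),(292,385),(315,367),(345,357),(380,354),(415,357),(445,367),(468,385),(485,415),(490,450),(287,500),(474,500)]
print("ring top",circ(edge(ring,p[2]-.0086)))
t=cap("top");
```

```text
[0.4236 0.1331 0.0417]
cushion (array([0.4213, 0.133 , 0.0418]), np.float64(0.000226586008085492))
rim 0.0 (array([0.4267, 0.1316, 0.0507]), np.float64(0.00015257870519321676))
rim 0.01 (array([0.4221, 0.133 , 0.048 ]), np.float64(0.00014434669913087372))
rim 0.018 (array([0.4184, 0.134 , 0.0457]), np.float64(0.0001377433846635142))
ring top (array([0.4217, 0.1352, 0.0205]), np.float64(0.0002871352090788905))
```

View pics/t20.png

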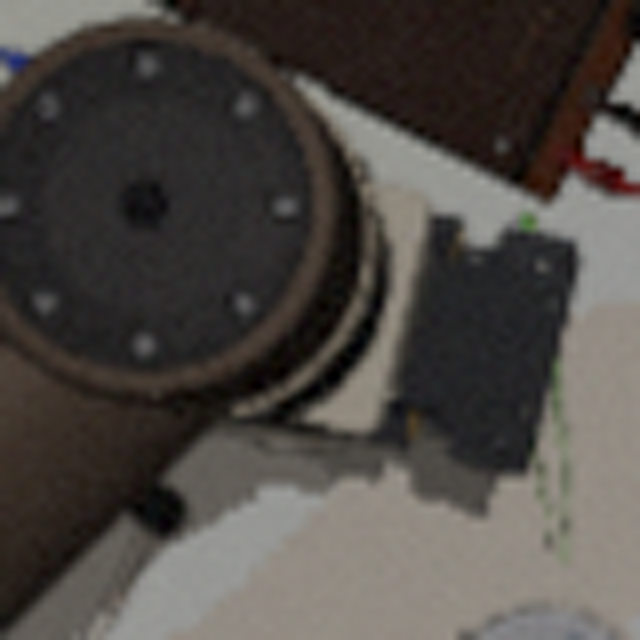

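Emit:
apply_moves(
  targets=[
    [[-0.01,-0.055,0.05],[0,0,0],36],
    [[0,0,0.04],[0,0,0],36],
    [[0,0,0],[0,0,0],36],
  ],
)

```text
time_s: 14.95
tcp_pos: [0.424, 0.1312, 0.039]
eef_rot: [179.8, 0.3, 164.9]
contact_force: [0.0, 0.1, -0.9]
gripper_width: 0.0409
```

Run:
```python
from h import *
plan([.4233,.131,.0366],[180,0,165],36,ang=5,step=.032,nmin=1)
```

```text
t 14.95 pos [0.424  0.1312 0.039 ] rpy [179.8   0.3 164.9] F [ 0.   0.1 -0.9] w 0.0409 rows left 1
[[[0.02, -0.01, 0.06], [0.03, 0.03, -0.01], 36]]
```

Emit:
apply_moves(
  targets=[
    [[0.01,0,0.06],[0.01,0.03,0],36],
    [[0,0,0.03],[0,0,0],36],
  ],
)

```text
time_s: 15.15
tcp_pos: [0.4238, 0.1314, 0.0365]
eef_rot: [179.9, 0.0, 165.0]
contact_force: [-7.6, -1.3, 24.2]
gripper_width: 0.0408
```

Emit:
apply_moves(
  targets=[
    [[0,0,0.03],[0,0,0],36],
    [[0,0,0],[0,0,0],36],
  ],
)

```text
time_s: 15.35
tcp_pos: [0.4239, 0.1314, 0.0369]
eef_rot: [179.9, 0.0, 165.0]
contact_force: [0.5, -0.1, -0.1]
gripper_width: 0.0412
```

It is resting on the cushion: contact came at the predicted height and has since unloaded. I open gently.

Emit:
apply_moves(
  targets=[
    [[0,0,0],[0,0,0],44],
    [[0,0,0],[0,0,0],48],
    [[0,0,0],[0,0,0],50],
    [[0,0,0],[0,0,0],50],
  ],
)

```text
time_s: 15.75
tcp_pos: [0.4242, 0.1317, 0.0367]
eef_rot: [179.8, 0.0, 165.0]
contact_force: [-0.0, -0.1, -0.7]
gripper_width: 0.0498
```

Emit:
apply_moves(
  targets=[
    [[0,0,-0.3],[0,0,0],50],
    [[0,0,-0.7],[0,0,0],50],
    [[0,0,-0.9],[0,0,0],50],
    [[0,0,-0.9],[0,0,0],50],
    [[0.5,0,-0.5],[0,0,0],50],
  ],
)

```text
time_s: 16.25
tcp_pos: [0.4037, 0.135, 0.1694]
eef_rot: [-179.6, -0.3, 164.9]
contact_force: [-1.2, 0.1, 0.8]
gripper_width: 0.05
```

Run:
```python
from h import *
from scipy.optimize import least_squares
np.set_printoptions(precision=4,suppress=True)
c=cap("wrist"); p,q,s=pose(); print(p,s["contact_force"]); crop(c,180,120,440,320,3,"w21.png")
t=cap("top"); crop(t,240,130,480,310,3.3,"t21.png")
sd=cap("side"); crop(sd,190,190,400,430,2.4,"s21.png")
```

```text
[0.4017 0.1352 0.1715] [-1.3502 -0.7028  1.2878]
```

View pics/w21.png

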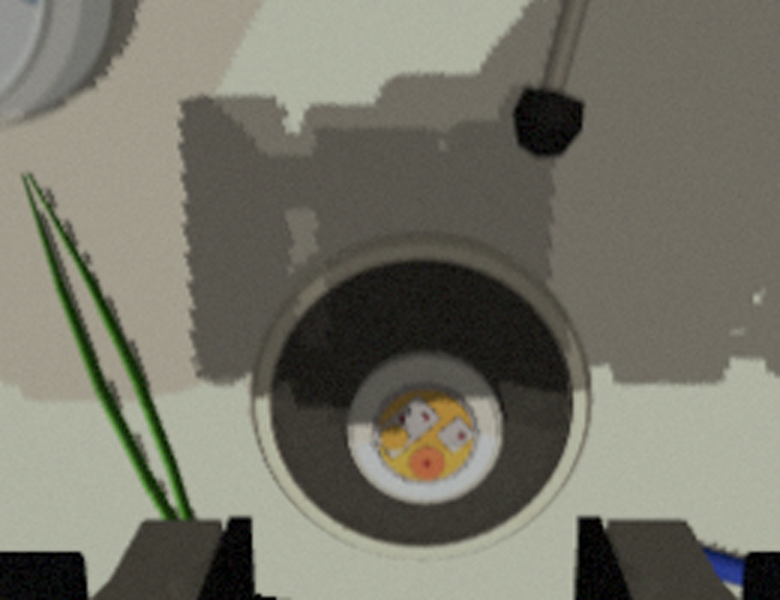

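View pics/t21.png

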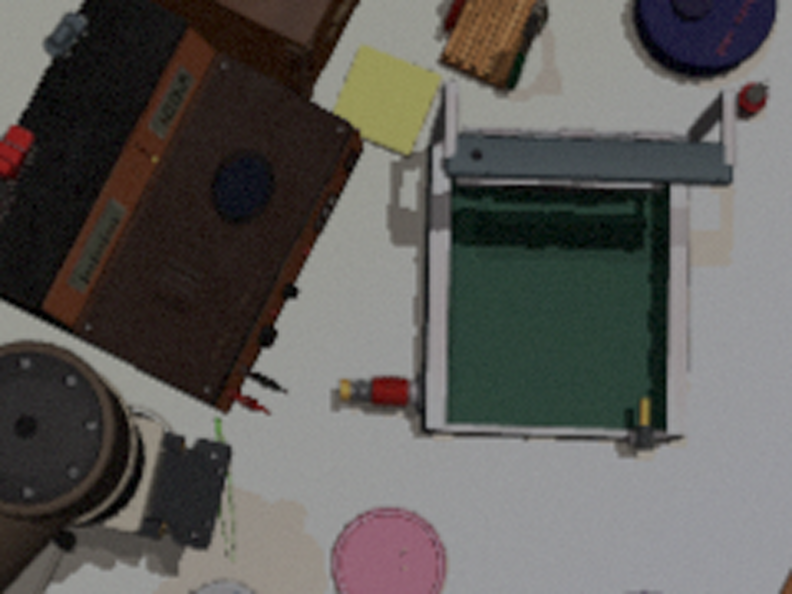

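View pics/s21.png

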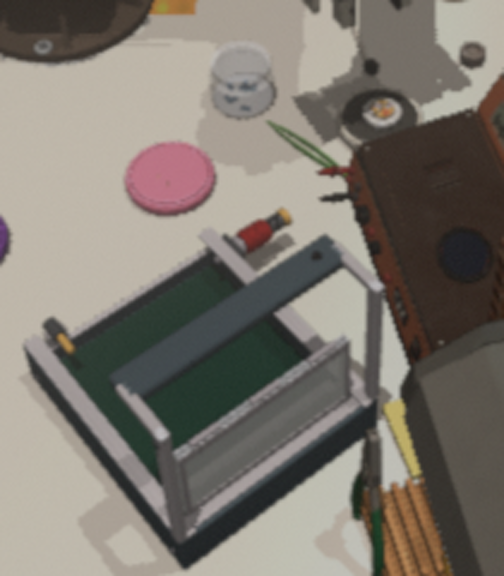

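Horizontally the ring is centred (425 against 422). Vertically there is parallax, so I compute it at the correct heights.

Run:
```python
from h import *
from scipy.optimize import least_squares
np.set_printoptions(precision=4,suppress=True)
c=cap("wrist"); p,q,s=pose(); print(p); crop(c,240,180,400,320,5,"w22.png")
P=cloud(c)
def px(a,b): return 180+a/3,120+b/3
for n,a,b in(("cush",300,430),("cush",422,290),("cush",540,430),("ring",360,440),("ring",425,370),("ring",425,495),("ring",490,440),("rim",262,400),("rim",581,400),("rim",422,245)):
    u,v=px(a,b); print(n,P[int(round(v))-1:int(round(v))+2,int(round(u))-1:int(round(u))+2].mean((0,1)))
```

```text
[0.4018 0.1345 0.1671]
cush [0.4158 0.0995 0.0175]
cush [0.3868 0.1424 0.0174]
cush [0.433  0.1637 0.0173]
ring [0.4197 0.1162 0.0285]
ring [0.396  0.1406 0.0588]
ring [0.4393 0.1293 0.0284]
ring [0.4286 0.1495 0.0283]
rim [0.405  0.0913 0.0162]
rim [0.4279 0.1769 0.016 ]
rim [0.376  0.1453 0.0124]
```

View pics/w22.png

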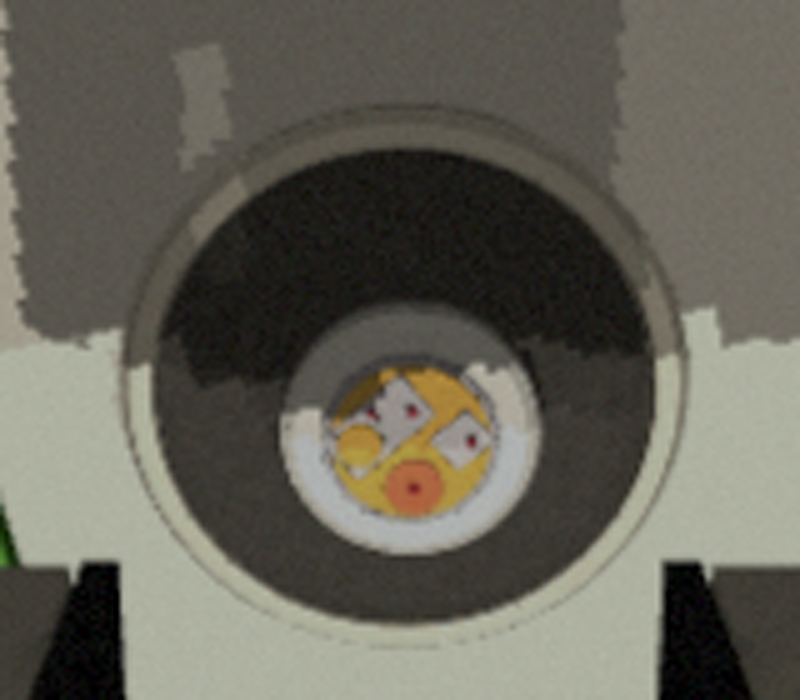

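Run:
```python
from h import *
from scipy.optimize import least_squares
np.set_printoptions(precision=4,suppress=True)
c=cap("wrist"); p,q,s=pose(); print(p)
g=cv2.cvtColor(c["img"],cv2.COLOR_BGR2GRAY).astype(float); g=cv2.GaussianBlur(g,(3,3),0)
def circ(W):
    s=least_squares(lambda a:np.hypot(*(W-a[:2]).T)-a[2],[*W.mean(0),.03],loss="soft_l1",f_scale=.0007); return s.x,np.abs(s.fun).mean()
def scan(u0,v0,r0,r1,sgn,z,angs):
    W=[]
    for a in angs:
        rr=np.arange(r0,r1,.25); u=u0+rr*np.cos(a); v=v0+rr*np.sin(a)
        L=cv2.remap(g.astype(np.float32),u.astype(np.float32)[None],v.astype(np.float32)[None],1)[0]
        L=L/ (L.mean()+1); k=np.argmax(sgn*np.gradient(L)); W.append(atz(c,u[k],v[k],z)[:2])
    return np.array(W)
A=np.linspace(0,2*np.pi,72,endpoint=False)
u0,v0=240+404/5,180+386/5
for z in(.016,.0175): print("cushion",z,circ(scan(u0,v0,42,56,1,z,A)))
u1,v1=240+411/5,180+430/5
# ring outer: near half (image lower) is the top-rim edge
for z in(.027,.028,.0285): print("ring",z,circ(scan(u1,v1,20,31,-1,z,np.linspace(-.1,np.pi+.1,40))))
for z in (0,.01,.018): print("rimouter",z)
t=cap("top")
```

```text
[0.4018 0.1343 0.1665]
cushion 0.016 (array([0.4214, 0.1326, 0.0419]), np.float64(0.0001539454909139116))
cushion 0.0175 (array([0.4209, 0.1327, 0.0417]), np.float64(0.00015315994809271278))
ring 0.027 (array([0.4243, 0.133 , 0.0208]), np.float64(0.00015374617549460029))
ring 0.028 (array([0.424 , 0.1331, 0.0208]), np.float64(0.00015320559716173256))
ring 0.0285 (array([0.4238, 0.1331, 0.0207]), np.float64(0.00015293528844380032))
rimouter 0
rimouter 0.01
rimouter 0.018
```

Emit:
apply_moves(
  targets=[
    [[0.2,-0.6,-0.6],[0,0,0],50],
    [[0.2,-0.9,-0.3],[0,0,0],50],
    [[0.2,-0.95,0],[0,0,0],50],
    [[0,-1,0],[0,0,0],50],
    [[0,-1,0],[0,0,0],50],
  ],
)

```text
time_s: 17.05
tcp_pos: [0.3314, -0.0344, 0.2009]
eef_rot: [-178.8, -0.9, 165.2]
contact_force: [1.5, -1.7, 0.6]
gripper_width: 0.05
```

Emit:
apply_moves(
  targets=[
    [[0,-1,0],[0,0,0],50],
    [[0,-1,0],[0,0,0],50],
    [[0,-0.9,0],[0,0,0],50],
    [[0,-0.5,0],[0,0,0],50],
    [[0,0,0],[0,0,0],50],
  ],
)

```text
time_s: 17.55
tcp_pos: [0.2912, -0.1744, 0.1999]
eef_rot: [-178.6, -1.3, 165.0]
contact_force: [-0.3, -0.1, -0.6]
gripper_width: 0.0503
```

Run:
```python
from h import *
np.set_printoptions(precision=4,suppress=True)
p,q,s=pose(); print(p,s["joints"].round(1),s["contact_force"])
t=cap("top"); crop(t,240,235,315,300,10,"t23.png"); crop(t,140,130,480,330,2.3,"t24.png")
```

```text
[ 0.2912 -0.1744  0.1999] [   4.6  -11.1  -41.1    1.   -61.8 -110. ] [-0.2639 -0.1127 -0.628 ]
```

View pics/t23.png

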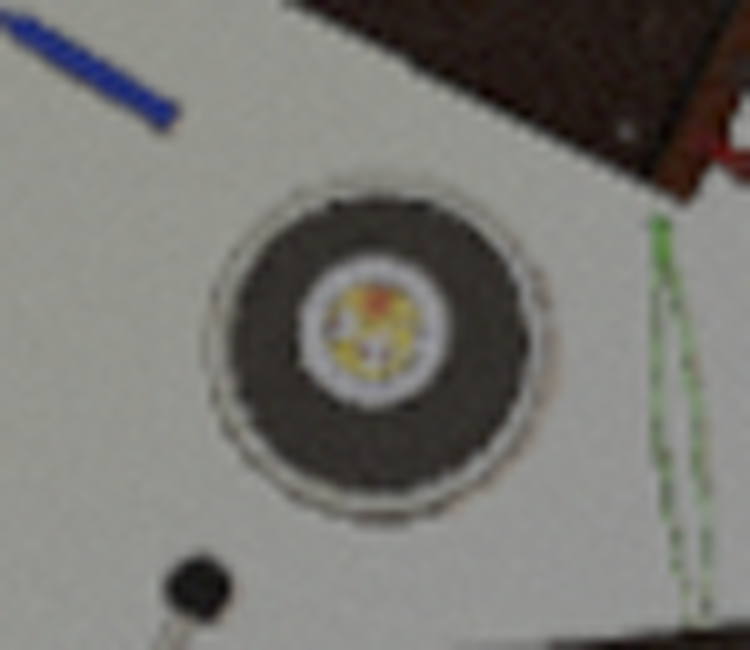

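View pics/t24.png

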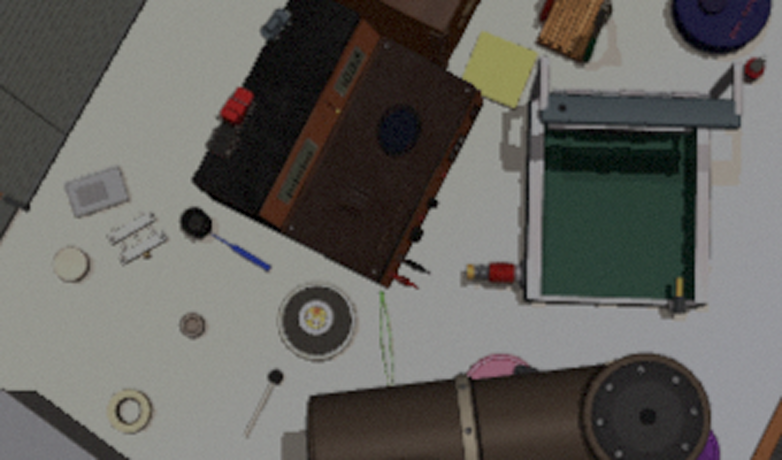

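Run:
```python
from h import *
np.set_printoptions(precision=4,suppress=True)
t=cap("top"); crop(t,360,165,460,225,8,"t25.png"); P=cloud(t)
for u in(390,410,430): print([(v,wc(P[v,u]).round(3).tolist()) for v in range(183,194,2)])
sd=cap("side"); crop(sd,250,300,370,420,6,"s25.png")
```

```text
[(183, [0.053, 0.068, 0.216]), (185, [0.083, 0.051, 0.05]), (187, [0.085, 0.047, 0.01]), (189, [0.08, 0.047, 0.008]), (191, [0.075, 0.046, 0.005]), (193, [0.068, 0.047, 0.011])]
[(183, [0.053, 0.019, 0.221]), (185, [0.083, -0.004, 0.053]), (187, [0.078, -0.004, 0.054]), (189, [0.082, -0.01, 0.007]), (191, [0.076, -0.01, 0.006]), (193, [0.071, -0.011, 0.002])]
[(183, [0.055, -0.03, 0.219]), (185, [0.053, -0.032, 0.205]), (187, [0.079, -0.058, 0.053]), (189, [0.083, -0.066, 0.006]), (191, [0.078, -0.066, 0.006]), (193, [0.072, -0.067, 0.004])]
```

View pics/t25.png

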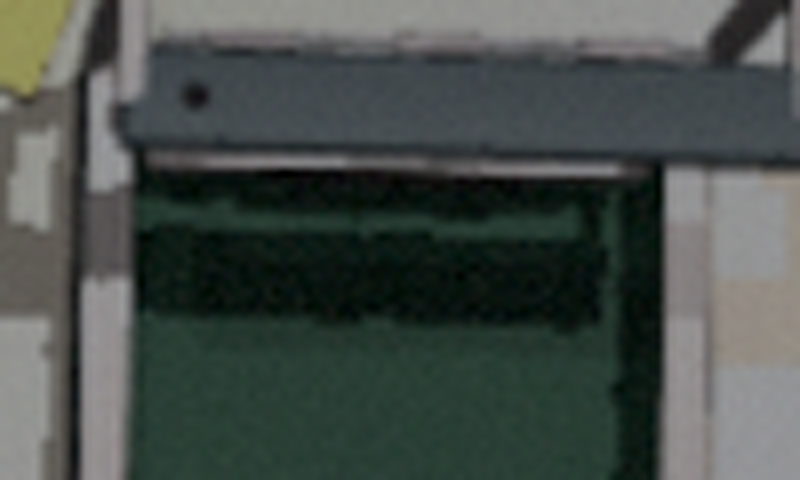

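View pics/s25.png

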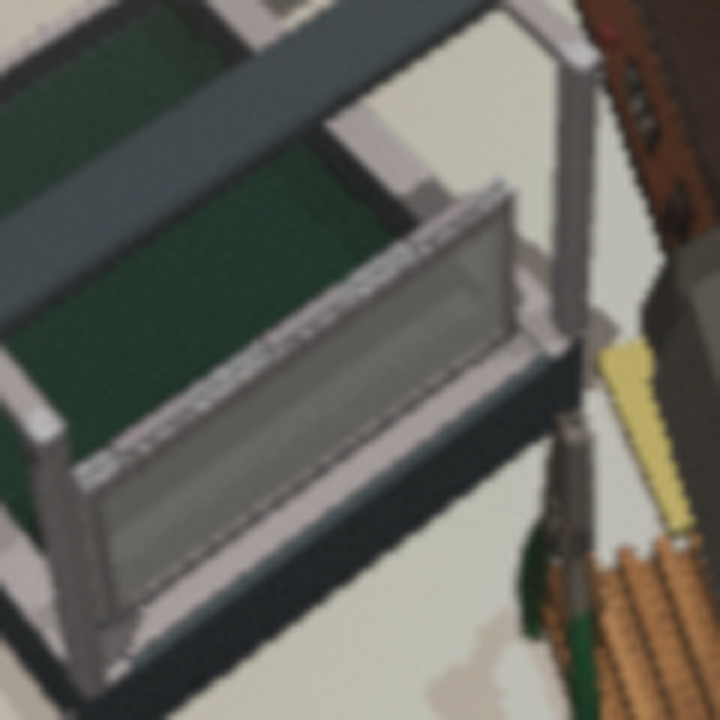

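The rail front is at case x of about 0.078–0.083, against about 0.079 for the stop. The panels stand flat together, the sleeve is home and the arm is clear, so I hand in.

```bash
python3 -c "
from plant import r
s=r.get_state(); print(s['time_s'],s['qd'].round(2),s['contact_force'].round(1)); print(r.close_job())"
```

```text
17.7 [ 1.59 -0.59  0.2  -0.03 -0.15 -0.07] [-0.6  0.2 -0.7]
the job is handed in; nothing more can be done
None
```

The job is done and handed in at about 17.7 s, with nothing dropped. I drew the sleeve back about 12 mm so the cover popped ajar, and it snapped home when I let go. I then pushed the front rail back with the closed fingers, leaning 20–28°. Last, I lifted the movement out by its ring and set it down on the dish cushion.

**Last checks**
- **Cover:** the rail front is at case x of about 0.08 m, which is its stop, and the panels stand upright and flat together.
- **Sleeve:** it is home.
- **Movement:** it lies level on the cushion, about 3 mm off centre towards +x in both the wrist and top views. The dish position from the two cameras disagreed by 2–3 mm. I judged the offset small enough not to re-grip.
- **Other things:** I moved nothing else on the bench on purpose. The tweezers, die and driver look unmoved in the top view, but I did not measure them.
- **Forces:** the force at the wrist was briefly about 54 N in total when the rail met its stop, and about 25 N when the ring touched the cushion. Both were taken through the fingers.

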